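Hook a dropped pastry cutter out from behind the counter guard

TASK

A copper-coloured pastry cutter ring has dropped behind the clear counter guard. Take the hooked rod from its stand, reach its hook in behind the ring and draw the ring sideways out from under the guard's top into the open bay, until it is pressed lightly against the red sprung stop (feel for about 3.5 N for a moment, never more than 6 N; the stop can be clamped at different places); then hang the rod back on its stand, with the ring left lying in the bay. Move the ring only with the hook, do not lean on the guard, and leave the salt shaker, the honey jar and the price block where they are.

Things in the scene. Friction and masses are not known exactly. Their poses are not given: they have to be found in the camera images.
- guard: Fixed clear guard on the table, turned up to 0.1 rad. Origin: table level, front face of its upright panel; own +x leads behind the panel, away from the robot, +y left, z up. Panel: x 0 to 4 mm, y -35 to +130 mm, 70 mm high. A cheek closes the left end (y 130 to 134 mm). An open bay lies right of y = -35 mm. The ring is drawn to -y.
- guard_top (a point): Middle of the rear edge of the guard's flat top (guard x 48, y 47.5, z 70 mm; axes as the guard's). The top covers guard x 0 to 51 mm, y -35 to +130 mm; underside z = 68 mm (66 mm at the rim bars), highest point z = 75 mm. Behind this edge the guard is open: let the hook down there, clear of the edge, then move its foot in under the top.
- bay (a point): Table point in the open bay, which has no top or panel (guard x 36, y -95, z 0 mm; axes as the guard's). In front only a foot rail 10 mm high (guard x -9 to +1 mm). At the bay's right end, guard y -180 to -172 mm, a 36 mm high end block carries the sprung stop, whose red pad faces +y: guard x 14 to 58 mm, z 3 to 27 mm.
- stop_mount (a point): Middle of the end block's inner face (guard x 36, y -172, z 15 mm; axes as the guard's), which carries the sprung stop. The stop is clamped so that its red pad's face lies anywhere from guard y = -140 to -95 mm when free; where is not measured. The pad gives way to -y under 1.5 N per mm, 8 mm at most.
- cutter_center (a point): Centre (half-way up) of the copper-coloured metal pastry cutter ring, 44 mm outside diameter, 34 mm inside, 14 mm high, about 60 g, lying flat on the table under the guard's top, at guard x 34 to 40 mm, y 0 to +50 mm. Loose.
- handle (a point): Centre of the square wooden handle (18 x 18 mm, 60 mm high, upright) of the loose hooked rod, 90 g. Grasp it here from above. Axes as the rod's: z up along the shaft; the foot of the hook points to -x. The shaft (8 mm round) runs down from the handle on the same axis; the bottom of the rod is 136 mm below this point.
- hook (a point): Middle of the hook's foot: a round bar 8 mm thick, level, that runs from the shaft 50 mm to the rod's -x, 132 mm below the handle's centre. This point is 25 mm from the shaft's axis. At its far end the foot has a short tip, turned 8 mm (plus 4 mm round end) to the rod's -y. Axes as the handle's.
- stand: Fixed stand for the rod, turned like the hanging rod. Origin on the table under the hanging rod's axis. Two level prongs (top at z = 150 mm, 10 mm thick, gap 14 mm, pointing to its own -x, from x -16 to +40 mm) carry the handle's underside with the shaft between them; a 12 mm post stands at x = +42 mm on a base plate x 8 to 68 mm. The rod is lifted a few mm and drawn out to the stand's -x, and goes back the same way.
- rest (a point): Where the handle's centre is when the rod hangs on the stand (180 mm above the table). Axes as the stand's.
- salt_shaker_c (a point): Centre of a salt shaker, 44 mm wide, 90 mm high, behind the guard. Leave it.
- honey_jar_c (a point): Centre of a honey jar with a red lid, 62 mm wide, 86 mm high, behind the guard. Leave it.
- price_block_1_c (a point): Centre of the wooden foot (22 x 50 mm, 18 mm high) of a small black price card, 58 mm high in all, in front of the guard. Leave it.
- hook_rod: The whole hooked rod of the handle and hook entries; origin in the middle of the handle's underside, 30 mm below the handle's centre; axes as the handle's.
- cutter: The pastry cutter ring; origin at the centre of its underside, z up.

How it is judged (in metres and radians):
On the way, in this order (a step that is already met when the one before it is completed fails the run):
1. the rod is taken off its stand (handle more than 60 mm from its rest) (horizontal distance between handle and rest above 0.06 m), for 0.1 s.
2. the rod presses the ring against the sprung stop in the bay, with more than 2 N for 0.3 s (contact force between hook_rod and cutter above 2 N and contact force between cutter and guard above 2 N and y of cutter_center in the frame of guard below -0.062 m), for 0.3 s.
At the end, for the whole second after the job is handed in: The ring lies still and flat on the table in the open bay, its centre at guard y -132 to -58 mm and x 12 to 65 mm; the rod hangs upright (within 0.1 rad) and still on its stand, the handle's centre within 12 mm of its rest (y of cutter_center in the frame of guard between -0.132 and -0.058 m and x of cutter_center in the frame of guard between 0.012 and 0.065 m and height (world z) of cutter_center below 0.012 m and linear speed of cutter below 0.01 m/s and distance between handle and rest below 0.012 m and angle between handle's own z axis and vertical below 0.1 rad and linear speed of hook_rod below 0.02 m/s); the robot touches nothing.
It fails at once if the ring is pressed against the stop or any part of the guard with more than 6 N (contact force between cutter and guard above 6 N).
It fails at once if the rod or the robot leans on the guard with more than 6 N (contact force between any of hook_rod, the arm, the fingers and guard above 6 N).
It fails at once if the robot itself touches the ring (contact force between any of the arm, the fingers and cutter above 0.5 N).
It fails at once if the salt shaker, the honey jar or the price block is shifted more than 15 mm (distance of any of salt_shaker_c, honey_jar_c, price_block_1_c from where it was at the start of the episode above 0.015 m).
It also fails if it takes over 72 s, if anything falls off the work surface, if the arm or the gripper's body presses on something with over 40 N, if the wrist force passes 120 N, or if a joint passes its speed limit or range.

ROBOT

A 7-joint arm with a two-finger parallel gripper is mounted at the origin on a cart in front of the work surface, level with it; the furniture and walls round the work are solid. World frame = base frame: x ahead of the robot, y to its left, z up, the work surface at z = 0. Lengths are in mm, angles in rad, forces in N, time in s.
With the tool pointing down it reaches from about 400 to 875 mm from the base axis. Payload 4.4 kg.
Tool frame: the origin (TCP) lies at the very end of the fingers, on their centre line; the grasp point (between the pads) lies 19 mm behind it; z points along the fingers, x is the direction in which the jaws open and shut, and the axes are right-handed (so a half turn about z gives the same grasp; the last joint's range is limited). The gripper opens to 85 mm and grips with 20 to 120 N. Pads are 22 mm wide; open, the fingers measure 114 mm over their backs; the gripper's body (76 mm by 85 mm) begins 54 mm behind the grasp point. The pads swing forward as they close: fully open they stand 13 mm farther back than shut.
Start: joints at [1.064, 0.628, 0.038, 1.517, -0.027, 0.996, -0.02], TCP at [277.359, -587.869, 231.313] pointing down, gripper open.
Joint ranges: [-3.06, 3.06], [-0.37, 2.12], [-1.25, 1.32], [0.18, 2.47], [-1.1, 4.24], [0.23, 1.98], [-2.94, 2.94]. Speed limits (rad/s): [2.57, 2.57, 3.14, 3.14, 3.14, 3.14, 3.14].

INTERFACE

Orientations are given as [roll, pitch, yaw] about the fixed x, y, z axes, in that order (R = Rz(yaw) Ry(pitch) Rx(roll)).
In Python, from cell import ctrl, get_image, job, models gives the robot as it stands.
- The arm moves only by the tool move_arm, never from a script. Its argument "moves" is a list that holds one entry, the list of rows, each a list of 6 numbers: the shift along the tool's x, y, z in m, then the turn, a rotation vector about the tool's x, y, z in rad. A call has 1 to 20 rows; each row is the pose to reach, as a shift and turn from the pose commanded when the call began, along the tool's axes at that moment; what a row does not reach only later rows make up. A row lasts 1/8 s, in which the tool goes at most 62.5 mm and 10.7 degrees, less where a joint would pass 70% of its speed; a pose out of reach is approached as far as the arm can. A call with a gripper value outside its range is refused whole. "jaw" is the opening, from 0 (shut) to 1 (fully open), set as the call begins (left out, the last holds). The fingers move at their own pace and stop on an object; the grip force is fixed at half the most. Time passes only in rows, so rows that repeat a pose let the fingers close. It gives the time, the measured TCP pose, the force and the opening at its end, in the units of the state.
- ctrl.read_state(): the state, without advancing time (a new reading comes with each control period).
- get_image(name): name is "scene" or "top"; returns a dict with "color" (420x560x3 uint8, blue, green, red), "fov_y" (degrees; the focal length in pixels is half the picture's height over the tangent of half this angle, whatever the lens; pixels are square), "cx", "cy" (the principal point, pixels), "origin" and "orientation" of the camera in the world. Camera axes: x right, y up, looking along -z (the intrinsics and any distortion apply to the point x, -y, -z); pixel columns grow to the right and rows downward; lengths in mm; the calibration is good to about 2 mm. A picture is of the moment at which its call begins. There is no depth.
- job.finish_job(): hands the job in, once; it reports no verdict.
Trained networks look in the newest picture that a camera, given by its name, has taken for a name from the list of things; names that differ only in an ending like _2 or _b are one class to them, and where a whole thing is asked for, a point or a joint stands for the part that bears it (a point fixed in the world has none). Each returns a list of dicts, best first, with "score" (0 to 1); they miss things now and then, are a little off and sometimes report something else, mostly with a low value. They report only what shows in the picture. A call takes as long as a camera call.
- models.cut_out(camera, thing): "pixels" (420x560 bool, what is visible of it) and "uv" ([column, row] in pixels, amid what is visible of it).
- models.place_of(camera, thing): "uv" ([column, row] in pixels: a listed point, or the origin of a listed thing).
The state is a dict: "clock": time; "qpos": joint angles; "qd": joint speeds; "tau": joint torques, N m; "eef_pos": TCP position; "tool_rot": TCP orientation; "force": force on the tool from outside, world axes, zero at the start; "torque": the same for the moment, N m; "width": finger opening in mm.
Only numpy, scipy, OpenCV 4.12 (cv2) and the standard library are available. Lean on these libraries where they do the work, as an engineer would, in place of code of your own. Each camera call takes 0.05 s, during which the arm holds its last target.

## Working session

There is one attempt and no reset: what is moved stays moved. The work goes in short steps, Python scripts to look and compute and a tool call to move; the robot and the scene stay as the last step left them, time stands still between calls to the robot, and variables do not carry over. Pictures are saved under pics/ and viewed, and the job is handed in when it is done.

Besides the shell and the picture viewer there is one more tool, called as name([rows], argument=value, ...), one row to a line, values as JSON. move_arm: Moves the arm, as the interface text tells. Its arguments: {"type":"object","properties":{"moves":{"type":"array","items":{"type":"array","items":{"type":"array","items":{"type":"number"}}}},"jaw":{"type":"number"}},"required":["moves"]}

```bash
mkdir -p pics; ls
python3 - <<'E'
from cell import ctrl,get_image,job,models
import cv2
print(ctrl.read_state())
for n in("scene","top"):
    im=get_image(n); cv2.imwrite(f"pics/{n}0.png",im["color"]); print(n,{k:v for k,v in im.items() if k!="color"})
    for t in ["guard","guard_top","bay","stop_mount","cutter_center","handle","hook","stand","rest","salt_shaker_c","honey_jar_c","price_block_1_c","hook_rod","cutter"]:
        print(n,t,[(r["uv"],round(float(r["score"]),2)) for r in models.place_of(n,t)][:3])
E
```

```text
pics
{'clock': 0.0, 'qpos': array([ 1.06419959,  0.62937103,  0.03842816,  1.51838673, -0.02700165,
        0.99627966, -0.01999005]), 'qd': array([ 0.00072041,  0.00064202, -0.00083799, -0.00139719,  0.00130514,
       -0.00165443,  0.00010863]), 'tau': array([-1.70439016e-04, -5.63411379e+01,  1.22625712e+00, -1.93448836e+01,
        1.10010777e-02,  1.06560200e-02, -8.55506471e-06]), 'eef_pos': array([ 277.09283138, -587.28035807,  230.3667046 ]), 'tool_rot': array([ 3.14157509e+00,  1.92709032e-03, -1.12997983e+00]), 'force': array([ 0.29096313, -0.67565019,  0.5570642 ]), 'torque': array([0.04426448, 0.04721381, 0.02668837]), 'width': 85.30658777719238}
scene {'fov_y': 47.61867094118268, 'cx': 282.90502841889895, 'cy': 218.14185375080373, 'origin': array([ 348.67995697, -355.71162147,  780.0800872 ]), 'orientation': array([ 0.69372387, -0.0020654 , -0.50971624])}
scene guard []
scene guard_top [([252.2, 210.1], 0.83)]
scene bay [([288.1, 283.2], 0.84)]
scene stop_mount [([310.7, 304.7], 0.78)]
scene cutter_center [([256.5, 241.0], 0.49)]
scene handle [([346.9, 226.5], 0.61)]
sce
[... 433 characters left out ...]
.86227847389182, 'origin': array([494.97915677, 128.69157937, 980.57109342]), 'orientation': array([ 0.15409031, -0.01607139, -1.59135722])}
top guard [([264.1, 248.8], 0.67)]
top guard_top [([237.3, 228.8], 0.71)]
top bay [([300.9, 230.8], 0.84)]
top stop_mount [([331.5, 226.9], 0.81), ([321.6, 204.4], 0.53)]
top cutter_center []
top handle [([331.9, 184.6], 0.56), ([322.1, 200.3], 0.21)]
top hook [([322.5, 205.6], 0.67)]
top stand [([320.8, 200.5], 0.61)]
top rest [([334.0, 184.0], 0.72)]
top salt_shaker_c [([254.1, 174.1], 0.73)]
top honey_jar_c [([332.3, 183.9], 0.25)]
top price_block_1_c [([263.1, 274.0], 0.66)]
top hook_rod [([239.6, 227.4], 0.62), ([328.8, 187.2], 0.57)]
top cutter []
```

Run:
```python
import cv2
a=cv2.imread("pics/scene0.png")[140:350,160:420]; cv2.imwrite("pics/s0c.png",cv2.resize(a,None,fx=2.85,fy=2.85,interpolation=cv2.INTER_CUBIC)[:598])
a=cv2.imread("pics/top0.png")[120:320,170:400]; cv2.imwrite("pics/t0c.png",cv2.resize(a,None,fx=3,fy=3,interpolation=cv2.INTER_CUBIC))
```

```text
(no output)
```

View pics/scene0.png

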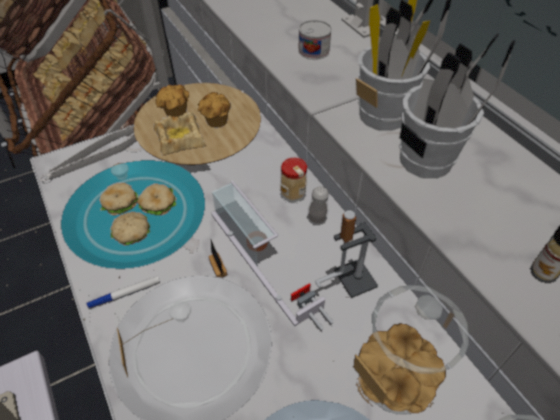

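View pics/s0c.png

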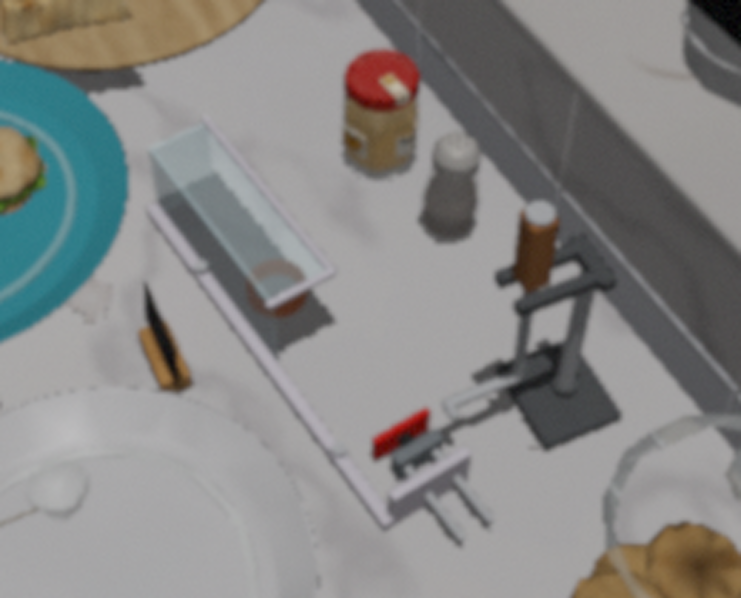

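View pics/t0c.png

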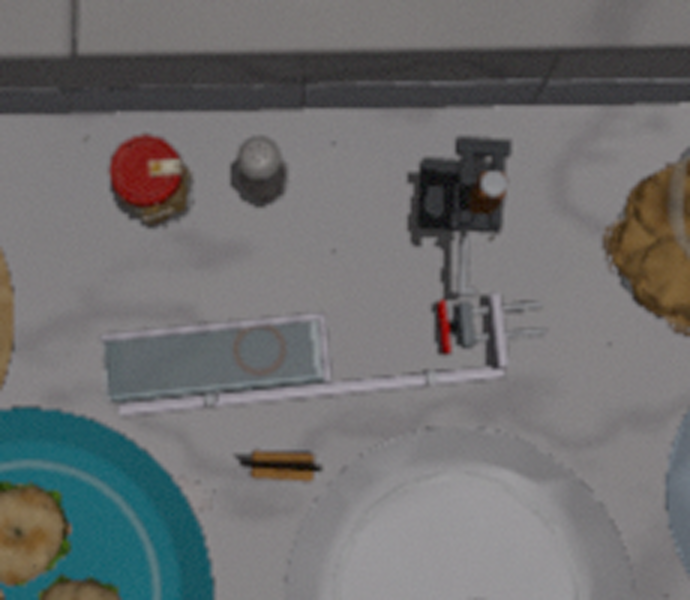

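View pics/top0.png

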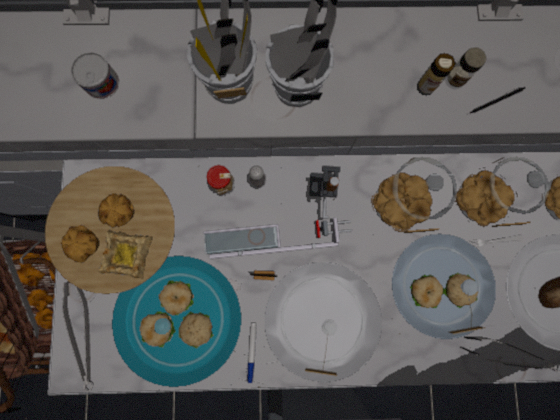

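```bash
cat > h.py <<'E'
import numpy as np, cv2
from scipy.spatial.transform import Rotation as R
from scipy.optimize import least_squares
C={}
C['scene']=dict(f=210/np.tan(np.radians(47.61867094118268/2)),cx=282.905,cy=218.142,o=np.array([348.67995697,-355.71162147,780.0800872]),R=R.from_euler('xyz',[0.69372387,-0.0020654,-0.50971624]).as_matrix())
C['top']=dict(f=210/np.tan(np.radians(55.64118795079091/2)),cx=283.1496,cy=211.862,o=np.array([494.97915677,128.69157937,980.57109342]),R=R.from_euler('xyz',[0.15409031,-0.01607139,-1.59135722]).as_matrix())
def proj(n,P):
    c=C[n]; q=(np.atleast_2d(P)-c['o'])@c['R']
    return np.c_[c['cx']+c['f']*q[:,0]/-q[:,2], c['cy']-c['f']*q[:,1]/-q[:,2]]
def ray(n,uv):
    c=C[n]; d=c['R']@np.array([(uv[0]-c['cx'])/c['f'],-(uv[1]-c['cy'])/c['f'],-1]); return c['o'],d/np.linalg.norm(d)
def onz(n,uv,z):
    o,d=ray(n,uv); return o+d*(z-o[2])/d[2]
def tri(a,b):
    o1,d1=ray('scene',a);o2,d2=ray('top',b)
    A=np.c_[d1,-d2]; s=np.linalg.lstsq(A,o2-o1,rcond=None)[0]
    p,q=o1+d1*s[0],o2+d2*s[1]; return (p+q)/2,np.linalg.norm(p-q)
def T(p,P):
    x,y,t=p; P=np.atleast_2d(np.array(P,float)); c,s=np.cos(t),np.sin(t)
    return np.c_[x+c*P[:,0]-s*P[:,1],y+s*P[:,0]+c*P[:,1],P[:,2]]
def inv(p,W):
    x,y,t=p; c,s=np.cos(t),np.sin(t);W=np.atleast_2d(W);dx,dy=W[:,0]-x,W[:,1]-y
    return np.c_[c*dx+s*dy,-s*dx+c*dy,W[:,2]]
S=lambda x,y:(160+x/2.85,140+y/2.85)
Tp=lambda x,y:(170+x/3,120+y/3)
E
cat > m.py <<'E'
from h import *
print('handle',tri((346.9,226.5),(331.9,184.6))); print('rest',tri((348.9,224.2),(334,184)))
print('hook',tri((331.8,276.2),(322.5,205.6)))
print('bay',tri((288.1,283.2),(300.9,230.8)),'top',tri((252.2,210.1),(237.3,228.8)),'sm',tri((310.7,304.7),(331.5,226.9)))
print('salt',tri((319.6,203.9),(254.1,174.1)));print('price',tri((215.5,264.2),(263.1,274)))
print('honey z43',onz('scene',(293.6,179.4),43))
G=[('scene',S(205,120),(51,134,72)),('scene',S(150,152),(0,134,70)),('scene',S(334,271),(51,-35,72)),('scene',S(266,306),(0,-35,70)),
('scene',S(388,525),(-9,-180,3)),('top',Tp(328,382),(0,-35,35)),
('top',Tp(325,316),(51,-35,72)),('top',Tp(103,336),(51,134,72)),('top',Tp(506,375),(-9,-180,5)),('top',Tp(120,412),(-9,134,5))]
fit=least_squares(lambda p:np.concatenate([proj(n,T(p,P))[0]-uv for n,uv,P in G]),[550,0,0],loss='soft_l1')
print(fit.x,fit.fun.reshape(-1,2).round(1))
g=fit.x
print('guard pts by net', inv(g,np.array([tri((288.1,283.2),(300.9,230.8))[0],tri((252.2,210.1),(237.3,228.8))[0],tri((310.7,304.7),(331.5,226.9))[0]])))
print('ring', inv(g,onz('scene',(256.5,241),7)), inv(g,onz('top',Tp(259,350),7)))
print('pad', inv(g,onz('scene',S(428,411),27)),inv(g,onz('scene',S(373,436),27)),inv(g,onz('top',Tp(437,301),27)),inv(g,onz('top',Tp(441,353),27)))
E
python3 m.py
```

```text
handle (array([673.55536521,  11.94903582, 182.71800524]), np.float64(0.10307149314123258))
rest (array([673.25709725,   8.71645406, 192.01573502]), np.float64(1.387396920406461))
hook (array([656.51191111,  14.9906677 ,  43.7047927 ]), np.float64(6.120395174210034))
bay (array([598.76129257,  66.6241417 ,  -6.02243808]), np.float64(1.1767114840671227)) top (array([600.56910217, 218.70294679,  54.4872307 ]), np.float64(0.3294259513118766)) sm (array([604.02626795,  -6.48974161,  19.63584061]), np.float64(1.5017663340590641))
salt (array([735.92626607, 178.96204694,  37.88822613]), np.float64(1.4898492420583551))
price (array([492.6496475 , 161.93172612,  12.90323022]), np.float64(4.627792835235318))
honey z43 [722.40805237 262.38927899  43.        ]
[5.54363543e+02 1.56008891e+02 8.87202020e-02] [[ 0.2 -0.4]
 [-2.2 -0.7]
 [ 0.5  0.2]
 [ 1.4  0.9]
 [-0.8  3. ]
 [ 0.  -0.4]
 [-1.2 -1.5]
 [-0.8 -0.3]
 [-0.3  0. ]
 [ 0.5  1.7]]
guard pts by net [[  36.30329686  -92.96700547   -6.02243808]
 [  51.57876503   58.35348622   54.4872307 ]
 [  35.06939268 -166.25982489   19.63584061]]
ring [[34.90088587 19.04400212  7.        ]] [[32.93291342 18.03555152  7.        ]]
pad [[  56.18098679 -134.20639119   27.        ]] [[  16.07956084 -129.45068506   27.        ]] [[  54.98663656 -129.3435274    27.        ]] [[  12.9145694  -127.42606647   27.        ]]
```

```bash
cat > st.py <<'E'
from h import *
import sys
G=[('scene',S(541,209),(0,0,210)),('top',Tp(494,183),(0,0,210)),('scene',S(565,389),(42,0,4)),
('scene',S(449,407),(-52,-5,48)),('top',Tp(458,293),(-52,-5,48)),('scene',S(521,303),(-16,-12,147)),('scene',S(502,278),(-16,12,147))]
fit=least_squares(lambda p:np.concatenate([proj(n,T(p,P))[0]-uv for n,uv,P in G]),[673,12,0.1],loss='soft_l1')
print(fit.x,fit.fun.reshape(-1,2).round(1)); s=fit.x
g=np.array([554.36,156.0,0.0887])
def box(x0,x1,y0,y1,z0,z1):
    c=np.array([(x,y,z) for x in(x0,x1) for y in(y0,y1) for z in(z0,z1)],float)
    return [(c[i],c[j]) for i in range(8) for j in range(i+1,8) if (c[i]!=c[j]).sum()==1]
L=[(g,b,(0,255,0)) for b in box(0,51,-35,134,0,70)+box(-9,1,-180,134,0,10)+box(14,58,-180,-172,0,36)+box(14,58,-136,-130,3,27)]
L+=[(s,b,(255,0,255)) for b in box(8,68,-25,25,0,4)+box(-16,40,7,17,140,150)+box(-16,40,-17,-7,140,150)+box(-9,9,-9,9,150,210)+box(-54,0,-4,4,44,52)+box(-54,-46,-12,-4,44,52)+box(36,48,-6,6,0,150)]
for n,k,ox,oy,w,h in(('scene',2.85,160,140,260,210),('top',3,170,120,230,200)):
    im=cv2.resize(cv2.imread(f'pics/{n}0.png')[oy:oy+h,ox:ox+w],None,fx=k,fy=k,interpolation=cv2.INTER_CUBIC)
    for p,(a,b),col in L:
        q=(proj(n,T(p,[a,b]))-[ox,oy])*k
        cv2.line(im,tuple(q[0].astype(int)),tuple(q[1].astype(int)),col,1,cv2.LINE_AA)
    cv2.imwrite(f'pics/ov_{n}{sys.argv[1]}.png',im[:598])
E
python3 st.py 1
```

```text
[ 6.78535226e+02  1.25366607e+01 -1.02242928e-01] [[ 1.3  0.8]
 [-1.3 -1.9]
 [ 0.1  0.2]
 [-0.7  0.2]
 [ 1.8 -1. ]
 [-1.   0.6]
 [-1.1 -1.3]]
```

View pics/ov_scene1.png

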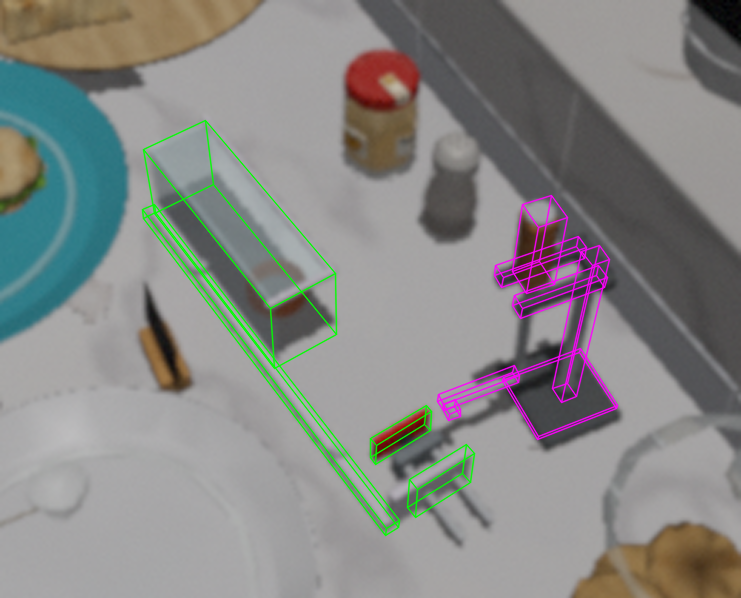

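View pics/ov_top1.png

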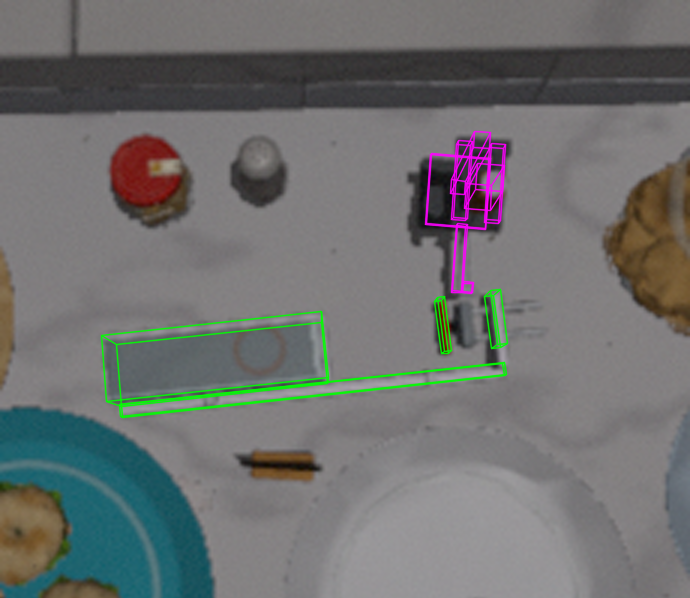

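Run:
```python
import cv2
a=cv2.imread("pics/scene0.png")[200:305,310:390]; cv2.imwrite("pics/s0d.png",cv2.resize(a,None,fx=5.7,fy=5.7,interpolation=cv2.INTER_CUBIC))
a=cv2.imread("pics/top0.png")[160:240,295:355]; cv2.imwrite("pics/t0d.png",cv2.resize(a,None,fx=7,fy=7,interpolation=cv2.INTER_CUBIC))
```

```text
(no output)
```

View pics/s0d.png

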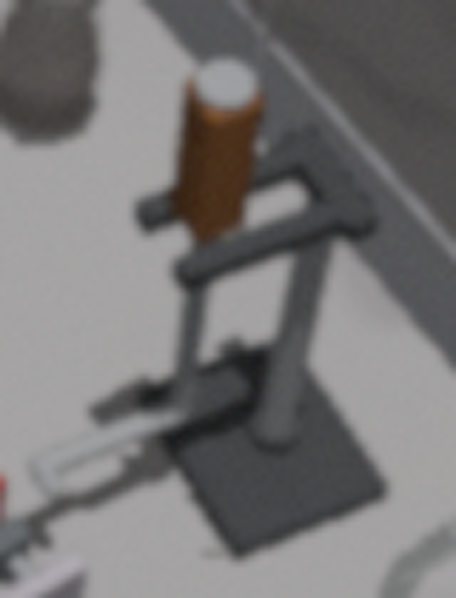

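View pics/t0d.png

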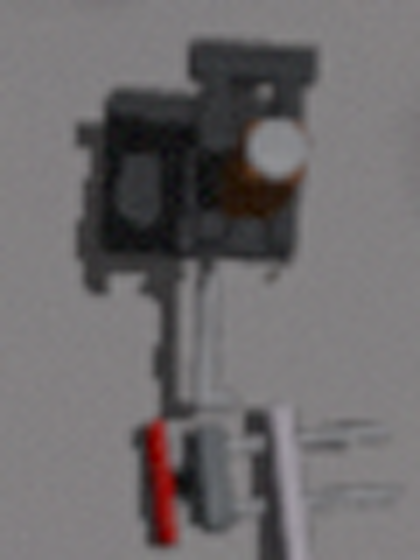

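```bash
cat > st2.py <<'E'
from h import *
s_=lambda x,y:(310+x/5.7,200+y/5.7); t_=lambda x,y:(295+x/7,160+y/7)
cap=tri(s_(228,82),t_(277,148)); print('cap',cap)
pr=tri(s_(185,270),t_(283,262)); print('prong R tip?',pr)
xb=tri(s_(368,215),t_(316,62)); print('xbar R end',xb)
xb=tri(s_(303,128),t_(192,62)); print('xbar L end',xb)
print('foot end L',tri(s_(32,462),t_(190,400)))
print('post base',onz('scene',s_(275,432),4), 'base corner near',onz('scene',s_(238,553),2),onz('scene',s_(385,490),2))
print('base L top', onz('top',t_(105,95),4),onz('top',t_(105,250),4))
G=[('scene',s_(228,82),(0,0,212)),('top',t_(277,148),(0,0,212)),('scene',s_(275,430),(42,0,4)),
('top',t_(192,62),(43,18,150)),('top',t_(316,62),(43,-18,150)),('scene',s_(32,462),(-54,4,48)),('top',t_(190,403),(-54,4,48)),('scene',s_(183,270),(-17,-12,145)),('scene',s_(140,215),(-17,12,145)),('scene',s_(373,215),(43,-18,147))]
fit=least_squares(lambda p:np.concatenate([proj(n,T(p,P))[0]-uv for n,uv,P in G]),[673,12,0.0],loss='soft_l1')
print(fit.x,fit.fun.reshape(-1,2).round(1))
print(inv(fit.x,cap[0]))
E
python3 st2.py
```

```text
cap (array([673.99040385,  10.70707561, 213.76485399]), np.float64(1.1164897343845412))
prong R tip? (array([ 6.56011538e+02, -5.86379031e-01,  1.51247640e+02]), np.float64(7.386704161760642))
xbar R end (array([715.2397784 , -11.84149314, 153.29013218]), np.float64(1.9474665922644587))
xbar L end (array([717.50738503,  25.48965983, 151.49797835]), np.float64(4.409297100629679))
foot end L (array([626.07061097,  18.14561675,  47.22827076]), np.float64(1.6781994420116877))
post base [721.3576381   10.07625998   4.        ] base corner near [684.68689886 -21.6905531    2.        ] [741.21263863 -25.68812263   2.        ]
base L top [742.89420867  40.09454177   4.        ] [685.99408764  41.85494018   4.        ]
[ 6.77688499e+02  1.11554167e+01 -6.37650421e-02] [[ 1.3 -0.3]
 [-0.3 -1.9]
 [-0.3  1.3]
 [-0.2 -2.7]
 [-1.2 -1.9]
 [-1.5  0.2]
 [ 0.   0. ]
 [-0.5  1.4]
 [-0.2  0.6]
 [-0.8  0.5]]
[[ -3.66201051  -0.68307939 213.76485399]]
```

move_arm([
  [[-0.02, -0.034, -0.025, 0, 0, 0.03], [-0.041, -0.068, -0.05, 0, 0, 0.06], [-0.062, -0.103, -0.069, 0, 0, 0.09], [-0.083, -0.137, -0.069, 0, 0, 0.12], [-0.103, -0.171, -0.069, 0, 0, 0.15], [-0.124, -0.205, -0.069, 0, 0, 0.18], [-0.145, -0.239, -0.069, 0, 0, 0.21], [-0.165, -0.274, -0.069, 0, 0, 0.24], [-0.186, -0.308, -0.069, 0, 0, 0.27], [-0.206, -0.342, -0.069, 0, 0, 0.3], [-0.227, -0.376, -0.069, 0, 0, 0.33], [-0.248, -0.41, -0.069, 0, 0, 0.36], [-0.269, -0.445, -0.069, 0, 0, 0.39], [-0.289, -0.479, -0.069, 0, 0, 0.42], [-0.31, -0.513, -0.069, 0, 0, 0.45], [-0.331, -0.547, -0.069, 0, 0, 0.48], [-0.351, -0.581, -0.069, 0, 0, 0.5], [-0.3716, -0.6155, -0.069, 0, 0, 0.519], [-0.3716, -0.6155, -0.069, 0, 0, 0.519], [-0.3716, -0.6155, -0.069, 0, 0, 0.519]],
], jaw=1)

```text
clock: 4.0
eef_pos: [675.1, 10.1, 300.1]
tool_rot: [3.141, -0.001, -1.649]
force: [-0.7, -0.5, 0.4]
width: 85.6
```

Run:
```python
from cell import ctrl,get_image,job,models
import cv2
s=ctrl.read_state(); print(s['clock'],s['eef_pos'],s['tool_rot'],s['force'],s['qpos'])
for n,(x0,x1,y0,y1) in(("scene",(160,440,100,330)),("top",(170,400,120,300))):
    im=get_image(n)["color"]; cv2.imwrite(f"pics/{n}1.png",im); cv2.imwrite(f"pics/{n}1c.png",cv2.resize(im[y0:y1,x0:x1],None,fx=2.6,fy=2.6,interpolation=cv2.INTER_CUBIC))
```

```text
4.0 [675.14609027  10.1111007  300.08461177] [ 3.14095897e+00 -1.09810424e-03 -1.64912542e+00] [-0.68367709 -0.48600207  0.4134454 ] [-0.10729027  0.61304518  0.09116472  1.34765377 -0.05548251  1.1841411
 -1.66080455]
```

View pics/scene1c.png

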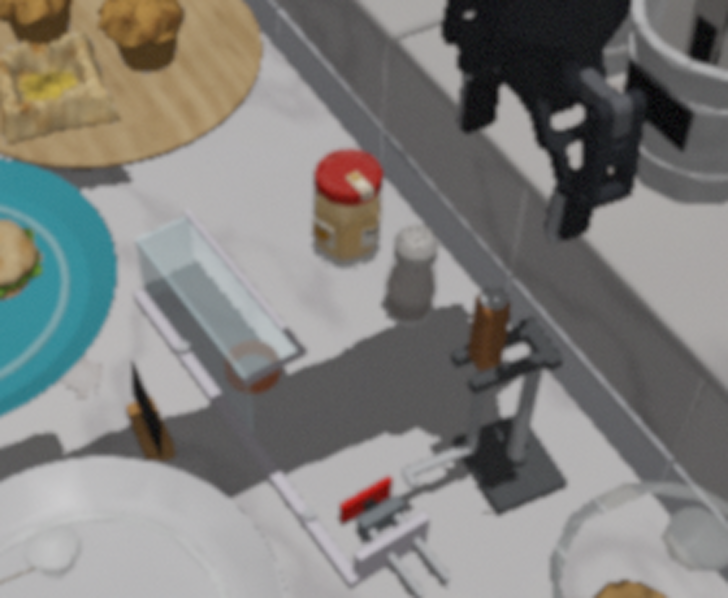

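View pics/top1c.png

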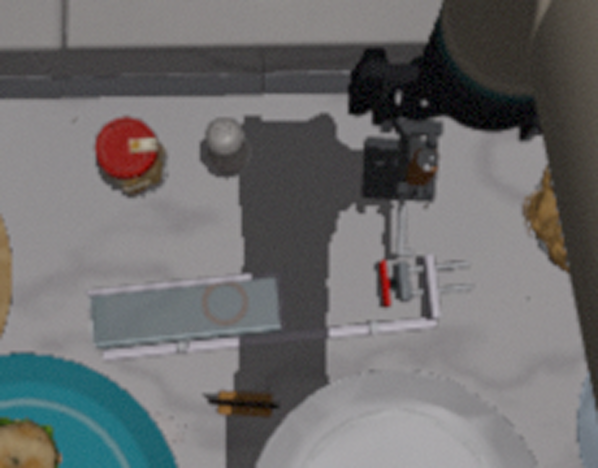

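Run:
```python
from h import *
for z in (305,313): print(proj('scene',[[675+3.5,10+47,z],[675-3.5,10-47,z]]))
```

```text
[[341.17392409 152.17726796]
 [375.48845842 195.18270899]]
[[341.70283485 148.07591619]
 [376.39349382 191.14508591]]
```

move_arm([
  [[0, 0, 0.025, 0, 0, 0], [0, 0, 0.05, 0, 0, 0], [0, 0, 0.075, 0, 0, 0], [0, 0, 0.1, 0, 0, 0], [0, 0, 0.12, 0, 0, 0], [0, 0, 0.138, 0, 0, 0], [0, 0, 0.138, 0, 0, 0]],
])

```text
clock: 4.97
eef_pos: [674.4, 10.1, 161.0]
tool_rot: [3.139, -0.001, -1.65]
force: [-0.1, 0.2, 1.0]
width: 85.1
```

Run:
```python
from cell import ctrl,get_image,job,models
import cv2
s=ctrl.read_state(); print(s['clock'],s['eef_pos'],s['tool_rot'],s['force'],s['qpos'])
for n,(x0,x1,y0,y1) in(("scene",(290,420,160,310)),("top",(260,380,130,260))):
    im=get_image(n)["color"]; cv2.imwrite(f"pics/{n}2.png",im); cv2.imwrite(f"pics/{n}2c.png",cv2.resize(im[y0:y1,x0:x1],None,fx=4,fy=4,interpolation=cv2.INTER_CUBIC))
```

```text
4.975 [674.37674097  10.05718972 161.03339902] [ 3.13885145e+00 -5.60578046e-04 -1.64994018e+00] [-0.11814978  0.1548302   0.9604824 ] [-0.09971503  0.74027603  0.07638203  1.5083251  -0.06555889  0.8982864
 -1.65219529]
```

View pics/scene2c.png

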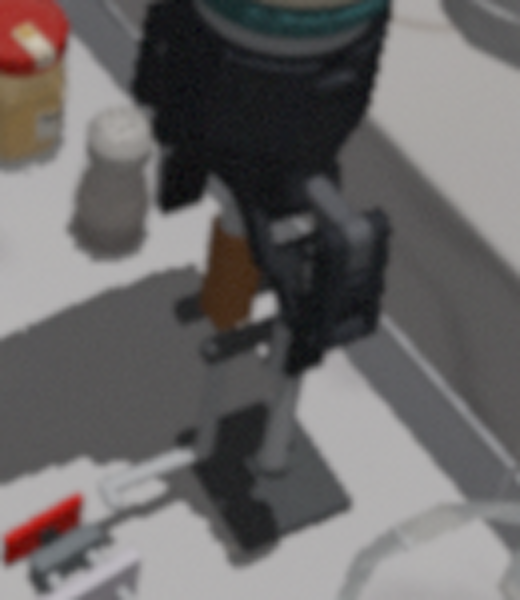

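View pics/top2c.png

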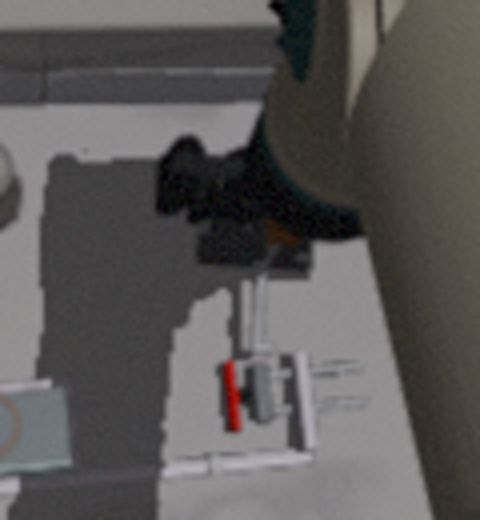

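Run:
```python
from h import *
print(proj('scene',[[678,10-45,172],[671,10-45,172],[674,10-45,161],[674,10+45,172]]))
print('handle top cap',proj('scene',[[674,10,212],[674,10,150],[668,10,150],[680,10,150]]))
```

```text
[[365.27575496 250.01609051]
 [361.62617818 251.77698152]
 [362.2812272  255.07729464]
 [331.9714718  212.91481968]]
handle top cap [[349.7866325  215.50456949]
 [345.67491078 239.53923528]
 [342.66286596 240.9449789 ]
 [348.67265618 238.14016531]]
```

move_arm([
  [[0, 0.003, 0, 0, 0, 0], [0, 0.003, 0, 0, 0, 0], [0, 0.003, 0, 0, 0, 0], [0, 0.003, 0, 0, 0, 0], [0, 0.003, 0, 0, 0, 0], [0, 0.003, 0, 0, 0, 0], [0, 0.003, 0, 0, 0, 0], [0, 0.003, 0, 0, 0, 0]],
], jaw=0)

```text
clock: 6.08
eef_pos: [672.7, 11.2, 162.6]
tool_rot: [-3.141, 0.0, -1.649]
force: [-0.7, 0.4, 3.8]
width: 17.5
```

Run:
```python
from cell import ctrl,get_image,job,models
import cv2
s=ctrl.read_state(); print(s['clock'],s['eef_pos'],s['tool_rot'],s['force'],s['torque'],s['width'])
for n,(x0,x1,y0,y1) in(("scene",(290,420,160,310)),("top",(260,380,130,260))):
    im=get_image(n)["color"]; cv2.imwrite(f"pics/{n}3.png",im); cv2.imwrite(f"pics/{n}3c.png",cv2.resize(im[y0:y1,x0:x1],None,fx=4,fy=4,interpolation=cv2.INTER_CUBIC))
```

```text
6.075 [672.72099524  11.15684027 162.64428843] [-3.14101826e+00  2.06983101e-04 -1.64892106e+00] [-0.65102958  0.35820145  3.77649287] [0.16463916 0.12745939 0.00055129] 17.49904630718545
```

View pics/scene3c.png

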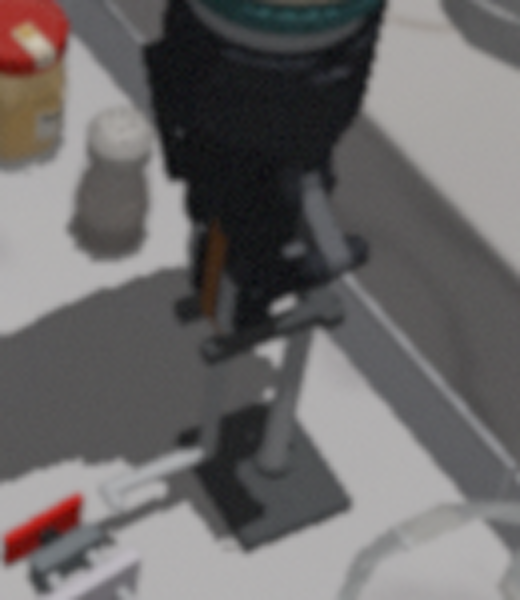

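move_arm([
  [[0, 0, -0.003, 0, 0, 0], [0, 0, -0.006, 0, 0, 0], [0, 0, -0.006, 0, 0, 0], [0, 0.008, -0.006, 0, 0, 0], [0, 0.02, -0.006, 0, 0, 0], [0, 0.035, -0.006, 0, 0, 0], [0, 0.05, -0.006, 0, 0, 0], [0, 0.065, -0.006, 0, 0, 0], [0, 0.08, -0.006, 0, 0, 0], [0, 0.08, -0.025, 0, 0, 0], [0, 0.08, -0.045, 0, 0, 0], [0, 0.08, -0.065, 0, 0, 0], [0, 0.08, -0.065, 0, 0, 0]],
])

```text
clock: 7.8
eef_pos: [593.0, 17.4, 228.8]
tool_rot: [-3.139, 0.0, -1.649]
force: [-0.6, -0.2, -0.8]
width: 17.3
```

Run:
```python
from cell import ctrl,get_image,job,models
import cv2
s=ctrl.read_state(); print(s['clock'],s['eef_pos'],s['tool_rot'],s['force'],s['torque'],s['width'])
for n,(x0,x1,y0,y1) in(("scene",(240,420,120,310)),("top",(260,380,130,260))):
    im=get_image(n)["color"]; cv2.imwrite(f"pics/{n}4.png",im); k=3 if n=='scene' else 4; cv2.imwrite(f"pics/{n}4c.png",cv2.resize(im[y0:y1,x0:x1],None,fx=k,fy=k,interpolation=cv2.INTER_CUBIC))
```

```text
7.8 [593.02954259  17.36959059 228.76714935] [-3.13857134e+00  4.93860861e-04 -1.64895295e+00] [-0.63298273 -0.2405112  -0.82097402] [ 0.06262823 -0.01121038 -0.00193451] 17.296220482921804
```

View pics/scene4c.png

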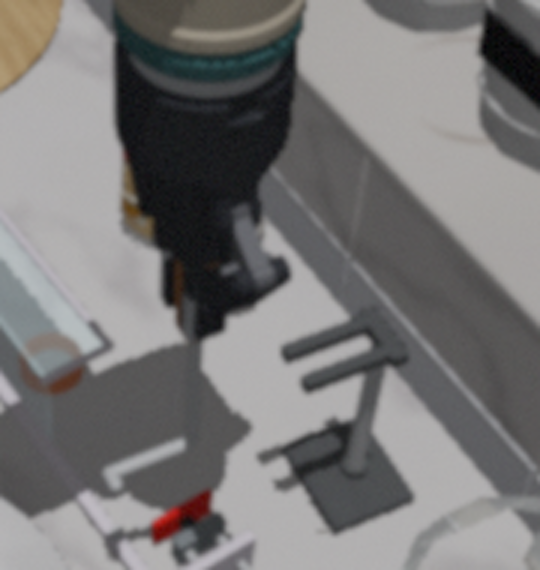

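View pics/top4c.png

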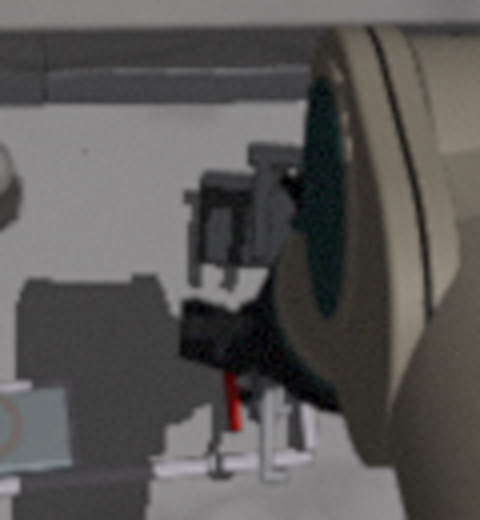

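Run:
```python
from h import *
p=tri((275.3,277.3),(325.5,248.75)); print(p)
for n in('scene','top'): print(n,proj(n,[[539.4,25.6,114],[541,14,114],[592.9,17.4,114]]))
```

```text
(array([546.53828085,  21.60871242, 115.58310174]), np.float64(0.52146892112119))
scene [[270.19259424 277.84791567]
 [274.40938339 282.70366496]
 [300.67718076 268.27080493]]
top [[323.73688154 252.0078978 ]
 [329.03221004 251.16417224]
 [326.58310036 227.47089804]]
```

move_arm([
  [[-0.01, -0.005, 0, 0, 0, -0.01], [-0.03, -0.012, 0, 0, 0, -0.03], [-0.055, -0.018, 0, 0, 0, -0.05], [-0.08, -0.024, 0, 0, 0, -0.07], [-0.105, -0.03, 0, 0, 0, -0.09], [-0.13, -0.036, 0, 0, 0, -0.11], [-0.155, -0.042, 0, 0, 0, -0.13], [-0.18, -0.048, 0, 0, 0, -0.15], [-0.2, -0.051, 0, 0, 0, -0.16], [-0.213, -0.053, 0, 0, 0, -0.167], [-0.217, -0.053, 0, 0, 0, -0.167], [-0.217, -0.053, 0, 0, 0, -0.167]],
])

```text
clock: 9.4
eef_pos: [662.5, 228.9, 227.3]
tool_rot: [3.141, -0.001, -1.483]
force: [-0.7, -0.8, -1.4]
width: 17.2
```

```bash
cat > look.py <<'E'
from cell import ctrl,get_image,job,models
import cv2,sys
k=sys.argv[1]
s=ctrl.read_state(); print(s['clock'],s['eef_pos'].round(1),s['tool_rot'].round(4),s['force'].round(2),s['torque'].round(3),round(s['width'],1))
for n,(x0,x1,y0,y1) in(("scene",(200,380,120,310)),("top",(200,360,150,280))):
    im=get_image(n)["color"]; cv2.imwrite(f"pics/{n}{k}.png",im); cv2.imwrite(f"pics/{n}{k}c.png",cv2.resize(im[y0:y1,x0:x1],None,fx=3.1 if n=='scene' else 4,fy=3.1 if n=='scene' else 4,interpolation=cv2.INTER_CUBIC))
E
python3 look.py 5
```

```text
9.4 [662.5 228.9 227.3] [ 3.1413e+00 -8.0000e-04 -1.4825e+00] [-0.74 -0.77 -1.39] [0.004 0.007 0.042] 17.2
```

View pics/scene5c.png

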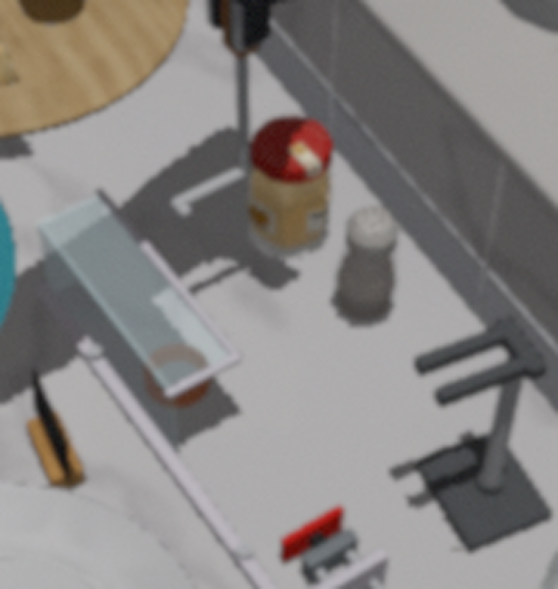

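View pics/top5c.png

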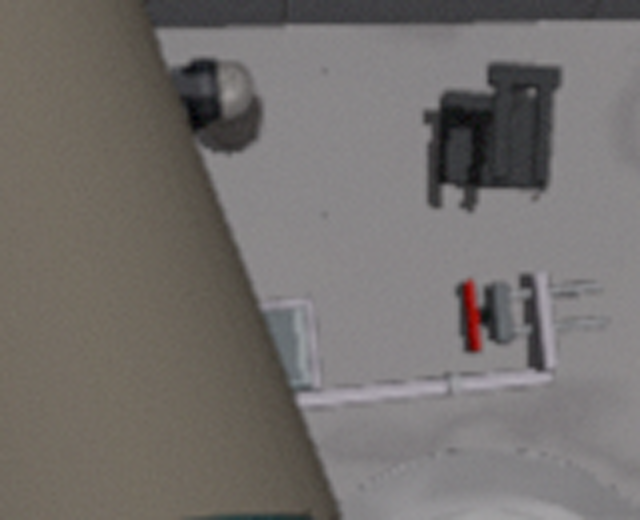

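Run:
```python
from h import *
g=np.array([554.36,156.0,0.0887])
for uv in [(255.5,186.1),(278.4,175.5)]:
    w=onz('scene',uv,113); print(w,inv(g,w))
e=T(g,[[66,64,113],[120,60,113],[120,60,140]]); print(e,proj('scene',e))
print(inv(g,[[735.9,179,0],[722.4,262.4,0]]))
```

```text
[613.59338759 223.82837999 113.        ] [[ 65.00901661  62.31461384 113.        ]]
[666.11364571 227.52481688 113.        ] [[117.65024778  61.34407842 113.        ]]
[[614.43117737 225.59492546 113.        ]
 [668.57322392 226.39417222 113.        ]
 [668.57322392 226.39417222 140.        ]] [[255.46956493 185.36757388]
 [279.77050591 175.42500214]
 [279.72848005 165.49603083]]
[[182.86374379   6.82808961   0.        ]
 [176.80469939  91.09610241   0.        ]]
```

move_arm([
  [[0, 0, 0.02, 0, 0, 0], [0, 0, 0.04, 0, 0, 0], [0, 0, 0.06, 0, 0, 0], [0, 0, 0.08, 0, 0, 0], [0, 0, 0.095, 0, 0, 0], [0, 0, 0.104, 0, 0, 0], [0, 0, 0.104, 0, 0, 0]],
])

```text
clock: 10.38
eef_pos: [662.3, 229.2, 122.9]
tool_rot: [3.141, -0.0, -1.482]
force: [-0.0, -0.0, -0.0]
width: 17.4
```

```bash
python3 look.py 6
```

```text
10.375 [662.3 229.2 122.9] [ 3.1407e+00 -3.0000e-04 -1.4823e+00] [-0.04 -0.02 -0.02] [ 0.049 -0.044 -0.013] 17.4
```

View pics/scene6c.png

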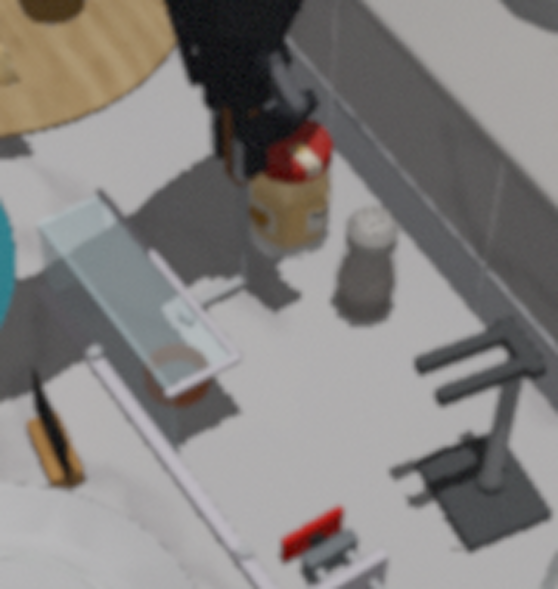

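Run:
```python
from h import *
g=np.array([554.36,156.0,0.0887])
for uv in [(279.4,212.9),(255.5,219.4)]:
    for z in (8,10):
        w=onz('scene',uv,z); print(inv(g,w))
im=cv2.imread('pics/scene6.png')[170:260,230:300]
cv2.imwrite('pics/z6.png',cv2.resize(im,None,fx=6,fy=6,interpolation=cv2.INTER_CUBIC))
```

```text
[[114.82468187  54.3119525    8.        ]]
[[113.87911812  52.89813027  10.        ]]
[[63.16088414 67.69285346  8.        ]]
[[62.34915055 66.24436928 10.        ]]
```

View pics/z6.png

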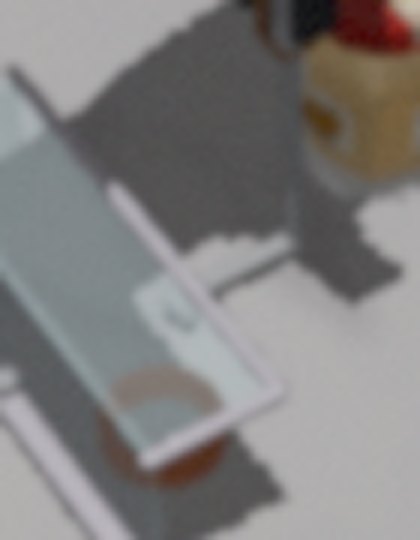

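```bash
cat > ov.py <<'E'
from h import *
import sys
g=np.array([554.36,156.0,0.0887])
def rod(sx,sy,zb=5,a=0):
    # shaft position in guard, yaw a rel. guard
    pts=[(-0,0,100),(0,0,4),(-50,0,4),(-50,-12,4)]
    c,s=np.cos(a),np.sin(a)
    return [T(g,[(sx+c*x-s*y,sy+s*x+c*y,z+zb)])[0] for x,y,z in pts]
def draw(src,out,sx,sy,zb,box=(230,170,300,260),k=6,n='scene',ring=None,a=0):
    x0,y0,x1,y1=box
    im=cv2.resize(cv2.imread(src)[y0:y1,x0:x1],None,fx=k,fy=k,interpolation=cv2.INTER_CUBIC)
    tr=lambda P:((proj(n,np.array(P))-[x0,y0]+.5)*k).astype(np.int32)
    cv2.polylines(im,[tr(rod(sx,sy,zb,a))],False,(0,0,255),1,cv2.LINE_AA)
    if ring:
        for z in(0,14):
            t=np.linspace(0,6.283,40); P=T(g,np.c_[ring[0]+22*np.cos(t),ring[1]+22*np.sin(t),0*t+z]); cv2.polylines(im,[tr(P)],True,(0,255,255),1,cv2.LINE_AA)
    cv2.imwrite(out,im)
E
python3 - <<'E'
from ov import *
draw('pics/scene6.png','pics/z6o.png',119,59.5,5,ring=(35,19))
E
```

```text
(no output)
```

View pics/z6o.png

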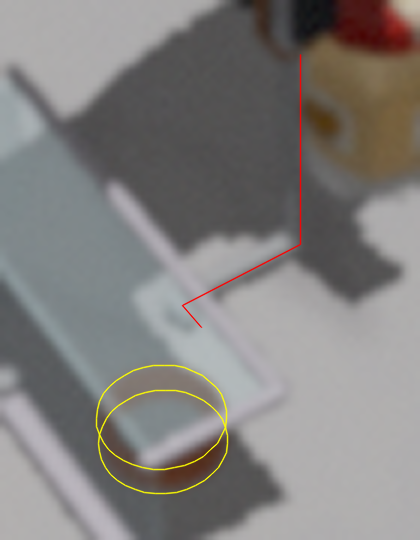

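move_arm([
  [[-0.003, 0, 0, 0, 0, 0], [-0.003, 0.01, 0, 0, 0, 0], [-0.003, 0.02, 0, 0, 0, 0], [-0.003, 0.03, 0, 0, 0, 0], [-0.003, 0.04, 0, 0, 0, 0], [-0.003, 0.047, 0, 0, 0, 0], [-0.003, 0.052, 0, 0, 0, 0], [-0.003, 0.052, 0, 0, 0, 0]],
])

```text
clock: 11.48
eef_pos: [610.3, 227.9, 123.4]
tool_rot: [-3.142, -0.0, -1.482]
force: [-0.3, 0.2, -1.3]
width: 16.8
```

```bash
python3 look.py 7
python3 - <<'E'
from ov import *
draw('pics/scene7.png','pics/z7o.png',66.5,62.5,5)
draw('pics/scene7.png','pics/z7.png',-1066.5,62.5,5)
a=cv2.imread('pics/z7.png');b=cv2.imread('pics/z7o.png');cv2.imwrite('pics/z7b.png',cv2.resize(np.hstack([a,b]),None,fx=.94,fy=.94))
E
```

```text
11.475 [610.3 227.9 123.4] [-3.1416 -0.     -1.4819] [-0.29  0.21 -1.33] [-0.012  0.012  0.009] 16.8
```

View pics/z7b.png

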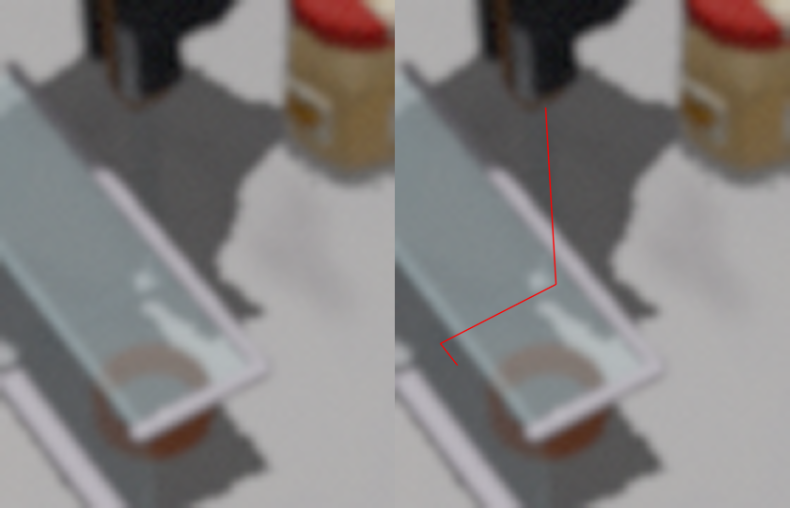

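Run:
```python
import cv2,numpy as np
from ov import *
im=cv2.imread('pics/scene7.png')[175:250,235:285]
a=cv2.resize(im,None,fx=8,fy=8,interpolation=cv2.INTER_CUBIC)
l=cv2.createCLAHE(6,(4,4)); a=cv2.merge([l.apply(c) for c in cv2.split(a)])
b=a.copy()
for sx,col in((66.5,(0,0,255)),(63.5,(0,255,0))):
    q=((proj('scene',np.array(rod(sx,62.5,5)))-[235,175]+.5)*8).astype(np.int32); cv2.polylines(b,[q],False,col,1)
cv2.imwrite('pics/z7e.png',np.hstack([a,b])[:598])
```

```text
(no output)
```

View pics/z7e.png

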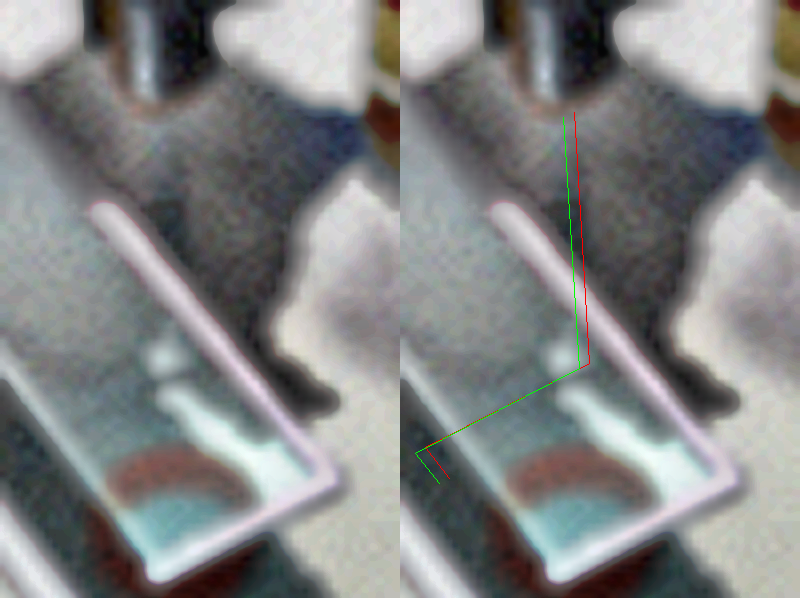

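move_arm([
  [[0, 0.001, 0, 0, 0, 0], [0.005, 0.001, 0, 0, 0, 0], [0.01, 0.001, 0, 0, 0, 0], [0.014, 0.001, 0, 0, 0, 0], [0.017, 0.001, 0, 0, 0, 0], [0.02, 0.001, 0, 0, 0, 0], [0.024, 0.001, 0, 0, 0, 0], [0.028, 0.001, 0, 0, 0, 0], [0.033, 0.001, 0, 0, 0, 0], [0.038, 0.001, 0, 0, 0, 0], [0.044, 0.001, 0, 0, 0, 0], [0.05, 0.001, 0, 0, 0, 0], [0.05, 0.001, 0, 0, 0, 0]],
])

```text
clock: 13.2
eef_pos: [614.1, 176.8, 123.4]
tool_rot: [3.142, -0.001, -1.483]
force: [0.4, 0.1, -0.9]
width: 17.3
```

```bash
python3 look.py 8
```

```text
13.2 [614.1 176.8 123.4] [ 3.1416e+00 -7.0000e-04 -1.4831e+00] [ 0.43  0.06 -0.91] [ 0.016 -0.004  0.007] 17.3
```

View pics/scene8c.png

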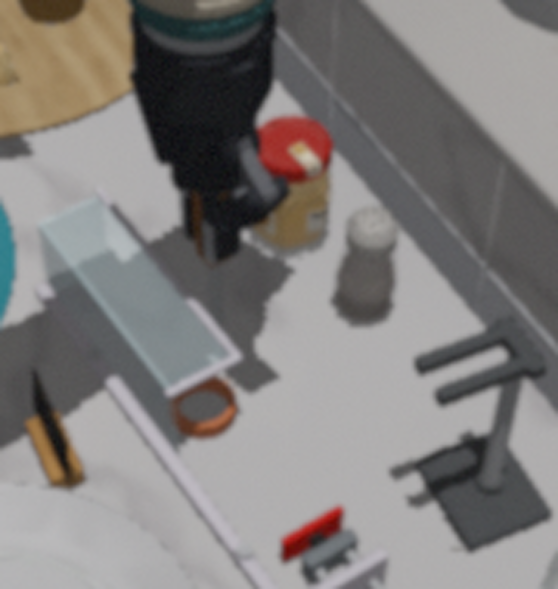

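move_arm([
  [[0.004, 0, 0, 0, 0, 0], [0.009, 0, 0, 0, 0, 0], [0.014, 0, 0, 0, 0, 0], [0.02, 0, 0, 0, 0, 0], [0.026, 0, 0, 0, 0, 0], [0.032, 0, 0, 0, 0, 0], [0.038, 0, 0, 0, 0, 0], [0.044, 0, 0, 0, 0, 0], [0.05, 0, 0, 0, 0, 0], [0.056, 0, 0, 0, 0, 0], [0.062, 0, 0, 0, 0, 0], [0.068, 0, 0, 0, 0, 0], [0.073, 0, 0, 0, 0, 0], [0.077, 0, 0, 0, 0, 0], [0.08, 0, 0, 0, 0, 0], [0.08, 0, 0, 0, 0, 0]],
])

```text
clock: 15.3
eef_pos: [621.1, 97.9, 123.3]
tool_rot: [-3.142, -0.0, -1.482]
force: [-0.2, 0.3, -0.7]
width: 17.5
```

```bash
python3 look.py 9
```

```text
15.3 [621.1  97.9 123.3] [-3.1415e+00 -3.0000e-04 -1.4823e+00] [-0.16  0.34 -0.67] [-0.014  0.004 -0.026] 17.5
```

View pics/scene9c.png

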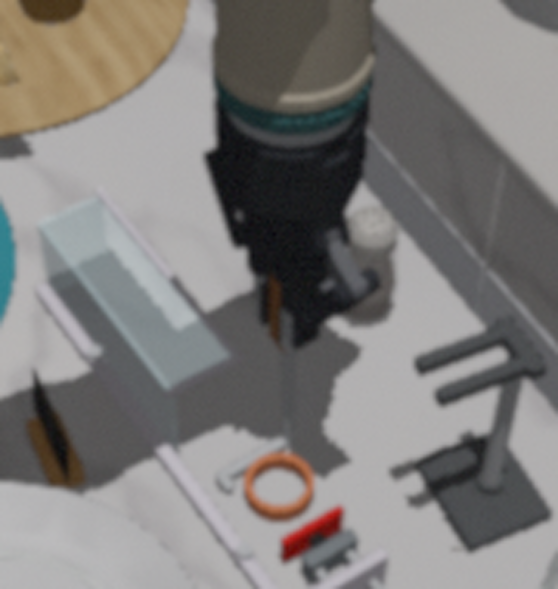

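View pics/top9c.png

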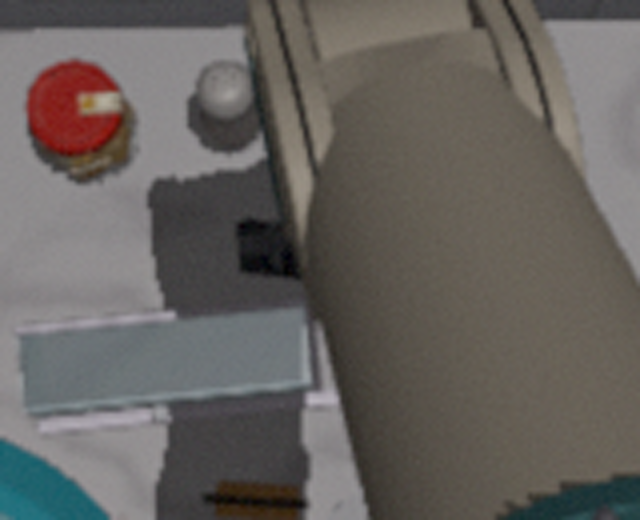

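Run:
```python
from ov import *
from cell import ctrl
print(inv(g,onz('scene',(290,276.3),9)))
draw('pics/scene9.png','pics/z9o.png',62,-68,5,box=(255,240,325,315),k=8,ring=(37,-94.5))
F=[ctrl.read_state()['force'] for _ in range(3)];print(F)
```

```text
[[ 42.06585112 -89.73930224   9.        ]]
[array([-0.6677798 ,  0.27006862, -1.27417876]), array([-0.6677798 ,  0.27006862, -1.27417876]), array([-0.6677798 ,  0.27006862, -1.27417876])]
```

View pics/z9o.png

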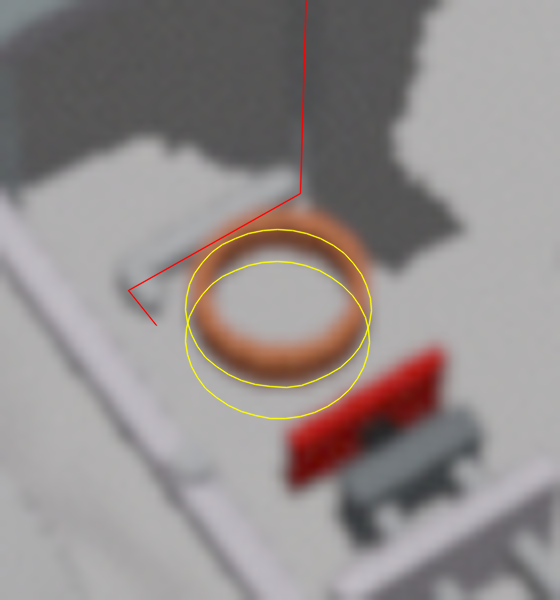

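move_arm([
  [[0.003, 0, 0, 0, 0, 0], [0.006, 0, 0, 0, 0, 0], [0.009, 0, 0, 0, 0, 0], [0.01, 0, 0, 0, 0, 0], [0.01, 0, 0, 0, 0, 0]],
])

```text
clock: 16.02
eef_pos: [621.9, 88.1, 123.3]
tool_rot: [-3.142, -0.0, -1.482]
force: [0.1, -0.4, -0.9]
width: 17.5
```

```bash
python3 look.py 10;python3 - <<'E'
from ov import *
draw('pics/scene10.png','pics/z10o.png',63,-75,5,box=(255,240,325,315),k=8,ring=(42,-100))
E
```

```text
16.025 [621.9  88.1 123.3] [-3.1415e+00 -2.0000e-04 -1.4822e+00] [ 0.08 -0.38 -0.88] [ 0.006 -0.    -0.005] 17.5
```

View pics/z10o.png

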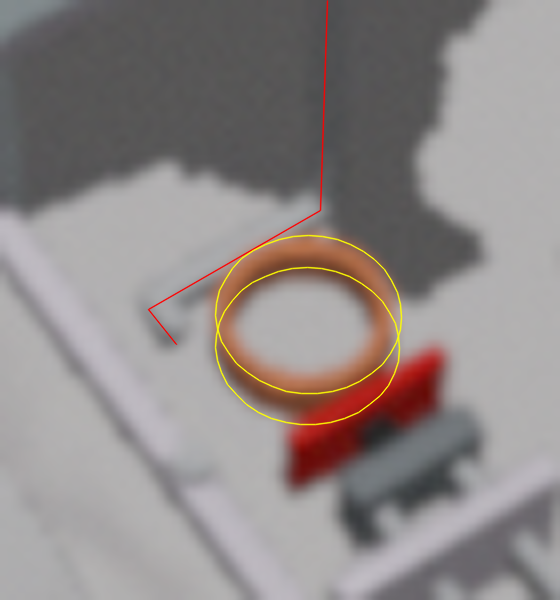

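move_arm([
  [[0.001, 0, 0, 0, 0, 0], [0.002, 0, 0, 0, 0, 0], [0.003, 0, 0, 0, 0, 0], [0.004, 0, 0, 0, 0, 0], [0.004, 0, 0, 0, 0, 0]],
])

```text
clock: 16.75
eef_pos: [622.3, 84.1, 123.3]
tool_rot: [-3.142, -0.0, -1.482]
force: [0.2, -0.3, -1.1]
width: 17.1
```

move_arm([
  [[0.001, 0, 0, 0, 0, 0], [0.002, 0, 0, 0, 0, 0], [0.002, 0, 0, 0, 0, 0]],
])

```text
clock: 17.12
eef_pos: [622.4, 82.2, 123.3]
tool_rot: [3.142, -0.0, -1.482]
force: [0.1, 0.3, -0.3]
width: 17.3
```

move_arm([
  [[0.0005, 0, 0, 0, 0, 0], [0.001, 0, 0, 0, 0, 0], [0.001, 0, 0, 0, 0, 0]],
])

```text
clock: 17.5
eef_pos: [622.5, 81.3, 123.3]
tool_rot: [-3.142, -0.0, -1.482]
force: [-0.0, -0.1, -0.7]
width: 17.2
```

move_arm([
  [[0.0005, 0, 0, 0, 0, 0], [0.001, 0, 0, 0, 0, 0], [0.001, 0, 0, 0, 0, 0]],
])

```text
clock: 17.88
eef_pos: [622.6, 80.2, 123.3]
tool_rot: [-3.142, -0.0, -1.482]
force: [0.3, 0.6, -0.2]
width: 17.2
```

```bash
python3 look.py 11;python3 - <<'E'
from ov import *
draw('pics/scene11.png','pics/z11o.png',-1063,-75,5,box=(255,240,325,315),k=8)
E
```

```text
17.875 [622.6  80.2 123.3] [-3.1415e+00 -1.0000e-04 -1.4822e+00] [ 0.31  0.63 -0.23] [0.124 0.032 0.013] 17.2
```

View pics/z11o.png

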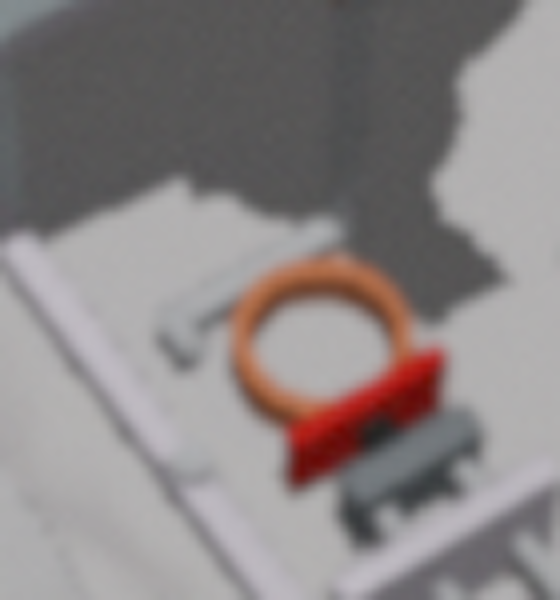

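move_arm([
  [[0.0005, 0, 0, 0, 0, 0], [0.001, 0, 0, 0, 0, 0], [0.001, 0, 0, 0, 0, 0]],
])

```text
clock: 18.35
eef_pos: [622.7, 79.4, 123.3]
tool_rot: [-3.142, 0.0, -1.482]
force: [-0.7, -0.4, -0.5]
width: 17.2
```

```bash
python3 -c "
from cell import ctrl
s=ctrl.read_state();print(s['force'],s['torque'],s['eef_pos'])"
```

```text
[-0.72518461 -0.35644207 -0.4706881 ] [ 0.18000901  0.015752   -0.00728499] [622.70707537  79.37743779 123.32212137]
```

move_arm([
  [[0.0005, 0, 0, 0, 0, 0], [0.001, 0, 0, 0, 0, 0], [0.001, 0, 0, 0, 0, 0]],
])

```text
clock: 18.73
eef_pos: [622.8, 78.7, 123.3]
tool_rot: [-3.141, 0.0, -1.482]
force: [0.7, 0.6, -0.8]
width: 17.4
```

```bash
python3 -c "
from cell import ctrl
s=ctrl.read_state();print(s['force'],s['torque'],s['eef_pos'])"
```

```text
[ 0.68171257  0.61700132 -0.75176876] [ 0.40408567  0.03963613 -0.0121248 ] [622.79283092  78.66641718 123.33005241]
```

Run:
```python
from cell import ctrl,get_image
import numpy as np,cv2
F=[]
for i in range(8):
    im=get_image('scene'); s=ctrl.read_state(); F.append(np.r_[s['force'],s['torque'],s['eef_pos'][1]])
F=np.array(F);print(F.round(2));print(F.mean(0).round(3),s['clock'])
cv2.imwrite('pics/scene12.png',im['color'])
from ov import *
draw('pics/scene12.png','pics/z12o.png',-1063,-75,5,box=(255,240,325,315),k=8)
```

```text
[[ 4.400e-01  2.150e+00 -5.400e-01  5.000e-01 -4.000e-02 -0.000e+00
   7.864e+01]
 [ 7.000e-02  8.100e-01 -7.000e-01  5.400e-01 -2.000e-02 -4.000e-02
   7.865e+01]
 [ 2.600e-01  1.250e+00 -4.900e-01  5.200e-01  2.000e-02 -1.000e-01
   7.867e+01]
 [-1.600e-01  2.170e+00  1.000e-02  5.500e-01  1.000e-02 -3.000e-02
   7.860e+01]
 [ 5.400e-01  1.700e+00 -3.100e-01  4.900e-01 -3.000e-02 -1.000e-02
   7.861e+01]
 [ 5.300e-01  1.860e+00 -8.100e-01  5.400e-01 -1.000e-02 -5.000e-02
   7.856e+01]
 [ 1.100e-01  1.440e+00 -1.040e+00  5.900e-01  0.000e+00 -2.000e-02
   7.859e+01]
 [ 1.000e-01  1.880e+00 -3.900e-01  5.900e-01 -3.000e-02 -3.000e-02
   7.854e+01]]
[ 2.3700e-01  1.6580e+00 -5.3300e-01  5.3900e-01 -1.2000e-02 -3.5000e-02
  7.8607e+01] 19.125
```

View pics/z12o.png

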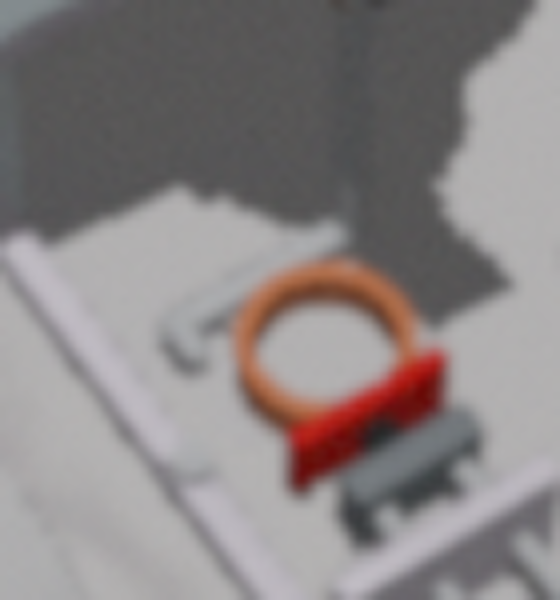

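move_arm([
  [[0.0005, 0, 0, 0, 0, 0], [0.001, 0, 0, 0, 0, 0], [0.001, 0, 0, 0, 0, 0], [0.001, 0, 0, 0, 0, 0]],
])

```text
clock: 19.62
eef_pos: [622.9, 77.7, 123.4]
tool_rot: [-3.141, 0.0, -1.482]
force: [0.1, 2.4, -0.4]
width: 17.5
```

```bash
cat > hold.py <<'E'
from cell import ctrl,get_image
import numpy as np
F=[]
for i in range(8):
    im=get_image('scene'); s=ctrl.read_state(); F.append(np.r_[s['force'],s['torque'],s['eef_pos'][1]])
F=np.array(F);print(F[:,[1,3,6]].round(2));print(F.mean(0).round(3),s['clock'])
E
python3 hold.py
```

```text
[[ 2.72  0.92 77.64]
 [ 2.31  0.92 77.62]
 [ 3.02  0.99 77.59]
 [ 3.33  0.99 77.6 ]
 [ 3.15  1.02 77.58]
 [ 3.17  0.96 77.55]
 [ 2.94  0.96 77.53]
 [ 3.48  1.06 77.55]]
[-8.8000e-02  3.0150e+00 -9.1700e-01  9.7800e-01  1.0000e-02 -6.4000e-02
  7.7582e+01] 20.025
```

move_arm([
  [[0.0003, 0, 0, 0, 0, 0], [0.0003, 0, 0, 0, 0, 0], [0.0003, 0, 0, 0, 0, 0], [0.0003, 0, 0, 0, 0, 0]],
])

```text
clock: 20.52
eef_pos: [622.9, 77.2, 123.3]
tool_rot: [-3.141, 0.0, -1.482]
force: [0.7, 3.5, -1.1]
width: 17.1
```

```bash
python3 hold.py
```

```text
[[ 3.18  1.17 77.19]
 [ 3.44  1.19 77.19]
 [ 3.79  1.19 77.18]
 [ 3.72  1.21 77.19]
 [ 3.27  1.18 77.18]
 [ 4.03  1.2  77.14]
 [ 3.36  1.26 77.18]
 [ 2.8   1.22 77.11]]
[ 3.1400e-01  3.4500e+00 -8.6700e-01  1.2040e+00  7.0000e-03 -5.1000e-02
  7.7171e+01] 20.925
```

move_arm([
  [[-0.002, 0, 0, 0, 0, 0], [-0.005, 0, 0, 0, 0, 0], [-0.01, 0, 0, 0, 0, 0], [-0.015, 0, 0, 0, 0, 0], [-0.015, 0, 0, 0, 0, 0], [-0.015, 0, -0.01, 0, 0, 0], [-0.015, 0, -0.025, 0, 0, 0], [-0.015, 0, -0.04, 0, 0, 0], [-0.015, 0, -0.055, 0, 0, 0], [-0.015, 0, -0.07, 0, 0, 0], [-0.015, 0, -0.07, 0, 0, 0]],
])

```text
clock: 22.3
eef_pos: [622.6, 92.2, 195.1]
tool_rot: [-3.138, 0.0, -1.482]
force: [-0.1, 0.1, -1.0]
width: 17.7
```

```bash
python3 look.py 13
```

```text
22.3 [622.6  92.2 195.1] [-3.1384e+00  3.0000e-04 -1.4820e+00] [-0.07  0.15 -0.98] [0.029 0.014 0.025] 17.7
```

View pics/scene13c.png

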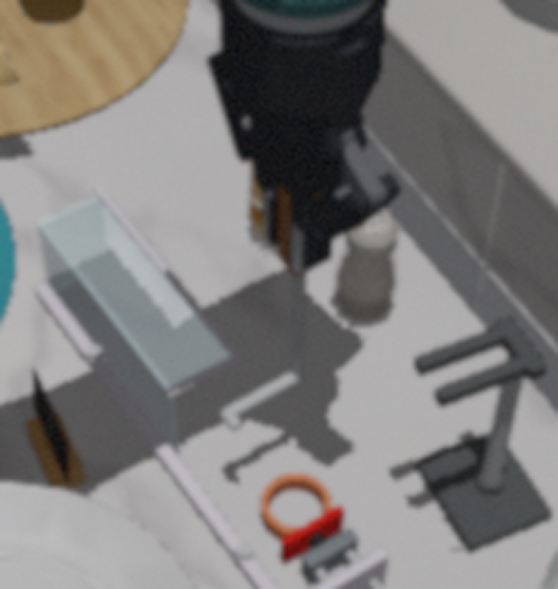

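move_arm([
  [[0.008, 0.004, 0, 0, 0, 0.02], [0.018, 0.009, 0, 0, 0, 0.042], [0.028, 0.014, 0, 0, 0, 0.065], [0.038, 0.019, 0, 0, 0, 0.088], [0.048, 0.0235, 0, 0, 0, 0.112], [0.058, 0.0285, 0, 0, 0, 0.135], [0.066, 0.0325, 0, 0, 0, 0.155], [0.0719, 0.0353, 0, 0, 0, 0.167], [0.0719, 0.0353, 0, 0, 0, 0.167], [0.0719, 0.0353, 0.01, 0, 0, 0.167], [0.0719, 0.0353, 0.02, 0, 0, 0.167], [0.0719, 0.0353, 0.025, 0, 0, 0.167], [0.0719, 0.0353, 0.025, 0, 0, 0.167]],
])

```text
clock: 24.02
eef_pos: [592.3, 17.4, 167.5]
tool_rot: [3.14, -0.0, -1.649]
force: [0.1, -0.2, -1.9]
width: 17.3
```

```bash
python3 look.py 14;python3 - <<'E'
import cv2
im=cv2.imread('pics/scene14.png')[180:300,260:390]; cv2.imwrite('pics/z14.png',cv2.resize(im,None,fx=5,fy=5,interpolation=cv2.INTER_CUBIC))
E
```

```text
24.025 [592.3  17.4 167.5] [ 3.1402e+00 -1.0000e-04 -1.6488e+00] [ 0.06 -0.21 -1.86] [-0.005  0.037 -0.007] 17.3
```

View pics/z14.png

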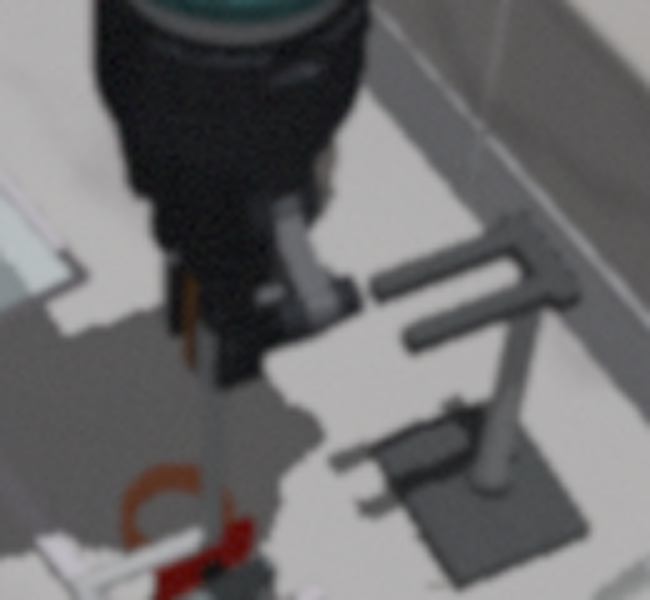

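View pics/top14c.png

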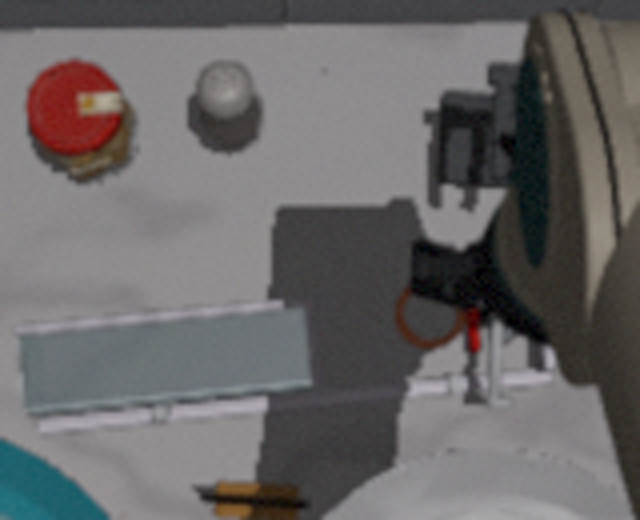

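move_arm([
  [[0, -0.012, 0, 0, 0, 0], [0, -0.026, 0, 0, 0, 0], [0, -0.038, 0, 0, 0, 0], [0, -0.048, 0, 0, 0, 0], [0, -0.058, 0, 0, 0, 0], [0, -0.068, 0, 0, 0, 0], [0, -0.075, 0, 0, 0, 0], [0, -0.08, 0, 0, 0, 0], [0, -0.08, 0, 0, 0, 0], [0, -0.08, 0, 0, 0, 0]],
])

```text
clock: 25.38
eef_pos: [672.2, 11.0, 168.3]
tool_rot: [3.141, -0.0, -1.649]
force: [-0.8, -0.3, -0.9]
width: 17.2
```

```bash
python3 look.py 15;python3 - <<'E'
import cv2
im=cv2.imread('pics/scene15.png')[180:300,260:390]; cv2.imwrite('pics/z15.png',cv2.resize(im,None,fx=5,fy=5,interpolation=cv2.INTER_CUBIC))
E
```

```text
25.375 [672.2  11.  168.3] [ 3.1411 -0.     -1.649 ] [-0.8  -0.33 -0.94] [-0.016 -0.012 -0.003] 17.2
```

View pics/z15.png

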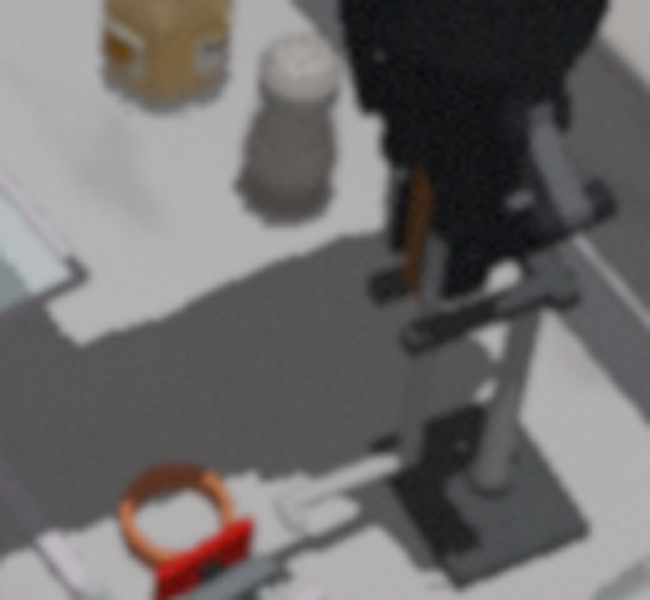

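move_arm([
  [[0, 0, 0.002, 0, 0, 0], [0, 0, 0.004, 0, 0, 0], [0, 0, 0.0055, 0, 0, 0], [0, 0, 0.0055, 0, 0, 0], [0, 0, 0.0055, 0, 0, 0]],
])

```text
clock: 26.1
eef_pos: [672.6, 11.0, 162.8]
tool_rot: [-3.142, 0.0, -1.649]
force: [0.6, -0.5, -1.0]
width: 17.2
```

move_arm([
  [[0, 0, 0.0005, 0, 0, 0], [0, 0, 0.001, 0, 0, 0], [0, 0, 0.001, 0, 0, 0], [0, 0, 0.001, 0, 0, 0]],
])

```text
clock: 26.6
eef_pos: [672.6, 11.0, 162.6]
tool_rot: [-3.141, 0.0, -1.649]
force: [-1.5, 0.2, 4.8]
width: 17.4
```

Resting on the prongs (about 5 N). Opening the jaws now.

move_arm([
  [[0, 0, 0, 0, 0, 0], [0, 0, 0, 0, 0, 0], [0, 0, 0, 0, 0, 0], [0, 0, 0, 0, 0, 0], [0, 0, 0, 0, 0, 0], [0, 0, 0, 0, 0, 0], [0, 0, 0, 0, 0, 0], [0, 0, 0, 0, 0, 0]],
], jaw=1)

```text
clock: 27.6
eef_pos: [672.6, 11.0, 161.8]
tool_rot: [-3.142, 0.0, -1.649]
force: [-0.3, -0.5, 0.7]
width: 85.1
```

move_arm([
  [[0, 0, -0.01, 0, 0, 0], [0, 0, -0.03, 0, 0, 0], [0, 0, -0.055, 0, 0, 0], [0, 0, -0.08, 0, 0, 0], [0, 0, -0.105, 0, 0, 0], [0, 0, -0.13, 0, 0, 0], [0, 0, -0.15, 0, 0, 0], [0.04, 0.0, -0.15, 0, 0, 0], [0.09, 0.03, -0.15, 0, 0, 0], [0.13, 0.06, -0.15, 0, 0, 0], [0.15, 0.08, -0.15, 0, 0, 0], [0.15, 0.08, -0.15, 0, 0, 0], [0.15, 0.08, -0.15, 0, 0, 0]],
])

```text
clock: 29.22
eef_pos: [582.0, -131.2, 312.5]
tool_rot: [-3.14, 0.001, -1.648]
force: [0.1, 0.7, -0.2]
width: 85.2
```

```bash
python3 look.py 16;python3 - <<'E'
import cv2,numpy as np
im=cv2.imread('pics/scene16.png')[180:300,260:390]; a=cv2.imread('pics/scene0.png')[180:300,260:390]
cv2.imwrite('pics/z16.png',cv2.resize(np.hstack([a,im]),None,fx=3,fy=3,interpolation=cv2.INTER_CUBIC))
from cell import models
for n in('scene','top'):
    for t in('handle','hook','cutter_center','salt_shaker_c','honey_jar_c','price_block_1_c'): print(n,t,[(r['uv'],round(r['score'],2)) for r in models.place_of(n,t)][:2])
E
```

```text
29.225 [ 582.  -131.2  312.5] [-3.1400e+00  9.0000e-04 -1.6479e+00] [ 0.13  0.71 -0.16] [0.05  0.003 0.032] 85.2
scene handle [([345.4, 227.7], 0.89)]
scene hook [([334.1, 281.6], 0.57)]
scene cutter_center [([293.0, 281.9], 0.48), ([336.4, 287.0], 0.45)]
scene salt_shaker_c [([319.6, 206.2], 0.92), ([296.0, 283.5], 0.74)]
scene honey_jar_c [([294.0, 180.9], 0.88)]
scene price_block_1_c [([215.5, 264.8], 0.83)]
top handle [([330.0, 185.9], 0.6)]
top hook [([330.3, 185.0], 0.63), ([327.2, 204.5], 0.59)]
top cutter_center [([310.2, 226.0], 0.46)]
top salt_shaker_c [([255.9, 174.4], 0.79), ([332.1, 184.4], 0.34)]
top honey_jar_c [([221.2, 176.4], 0.83)]
top price_block_1_c [([264.6, 276.5], 0.53)]
```

View pics/z16.png

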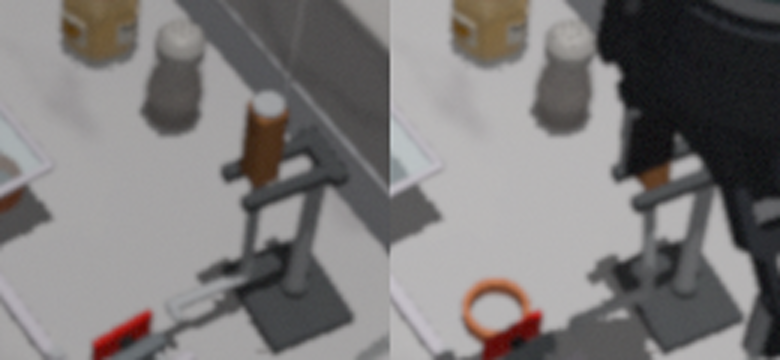

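View pics/top16c.png

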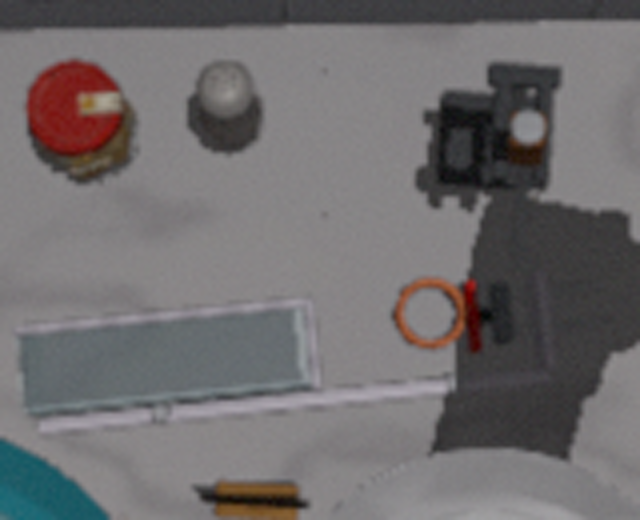

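move_arm([
  [[0.04, 0.02, 0, 0, 0, 0], [0.08, 0.04, 0, 0, 0, 0], [0.12, 0.06, 0, 0, 0, 0], [0.16, 0.07, 0, 0, 0, 0], [0.2, 0.08, 0, 0, 0, 0], [0.2, 0.08, 0, 0, 0, 0], [0.2, 0.08, 0, 0, 0, 0]],
])

```text
clock: 30.8
eef_pos: [485.9, -324.8, 311.7]
tool_rot: [-3.141, 0.001, -1.649]
force: [1.2, 0.3, -0.0]
width: 85.5
```

```bash
python3 look.py 17;python3 - <<'E'
import cv2,numpy as np
for n,x0,x1,y0,y1,k in(('scene',290,370,200,305,5),('top',290,360,155,245,5)):
    im=cv2.imread(f'pics/{n}17.png')[y0:y1,x0:x1]; a=cv2.imread(f'pics/{n}0.png')[y0:y1,x0:x1]
    cv2.imwrite(f'pics/z17{n}.png',cv2.resize(np.hstack([a,im]),None,fx=k,fy=k,interpolation=cv2.INTER_CUBIC))
E
```

```text
30.8 [ 485.9 -324.8  311.7] [-3.1413e+00  9.0000e-04 -1.6489e+00] [ 1.19  0.25 -0.04] [ 0.015 -0.004 -0.001] 85.5
```

View pics/z17scene.png

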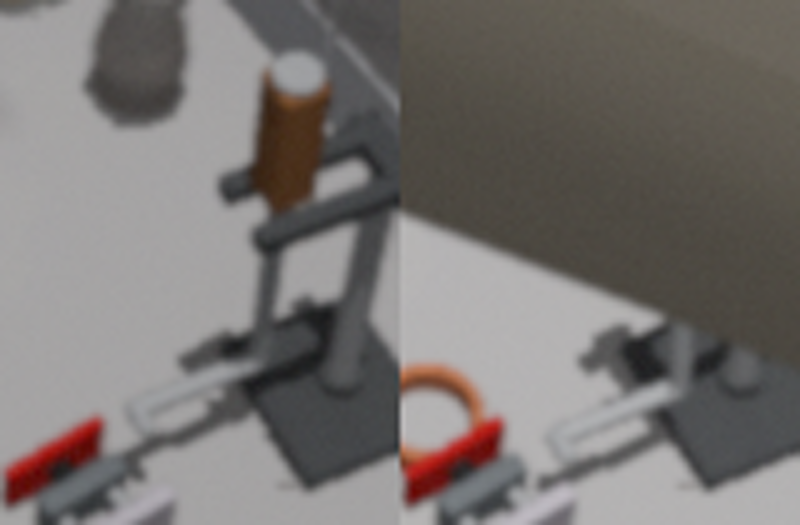

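View pics/z17top.png

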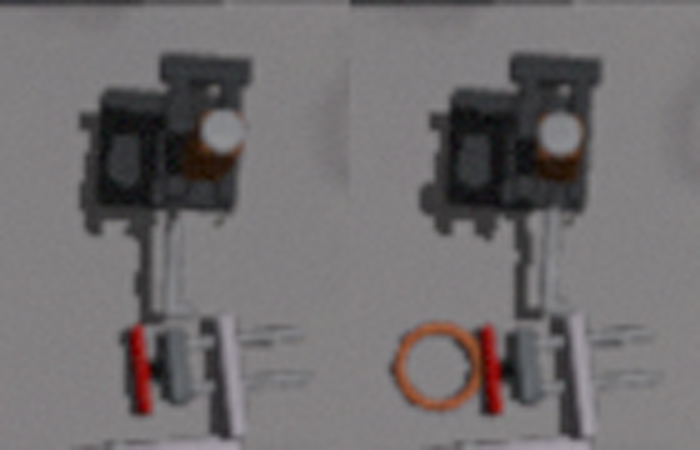

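Run:
```python
from h import *
s=[674,10.5,-0.078]
P=T(s,[[0,0,212],[-54,4,48],[-54,-12,48],[-16,17,150],[-16,-17,150],[50,18,150],[50,-18,150]])
print(((proj('top',P)-[290,155]+.5)*5).round(0)); print(((proj('scene',P)-[290,200]+.5)*5).round(0))
```

```text
[[226. 133.]
 [163. 323.]
 [197. 325.]
 [164. 201.]
 [243. 205.]
 [168.  50.]
 [251.  55.]]
[[301.  79.]
 [114. 412.]
 [135. 447.]
 [213. 178.]
 [263. 253.]
 [382. 112.]
 [438. 188.]]
```

move_arm([
  [[-0.02, -0.01, 0, 0, 0, 0], [-0.06, -0.028, 0, 0, 0, 0], [-0.1, -0.046, 0, 0, 0, 0], [-0.14, -0.064, 0, 0, 0, 0], [-0.18, -0.082, 0, 0, 0, 0], [-0.22, -0.1, 0, 0, 0, 0], [-0.26, -0.118, 0, 0, 0, 0], [-0.3, -0.137, 0, 0, 0, 0], [-0.335, -0.153, 0, 0, 0, 0], [-0.352, -0.16, 0, 0, 0, 0], [-0.352, -0.16, 0, 0, 0, 0], [-0.352, -0.16, 0.03, 0, 0, 0], [-0.352, -0.16, 0.06, 0, 0, 0], [-0.352, -0.16, 0.09, 0, 0, 0], [-0.352, -0.16, 0.115, 0, 0, 0], [-0.352, -0.16, 0.135, 0, 0, 0], [-0.352, -0.16, 0.147, 0, 0, 0], [-0.352, -0.16, 0.149, 0, 0, 0], [-0.352, -0.16, 0.149, 0, 0, 0]],
])

```text
clock: 33.28
eef_pos: [673.1, 12.4, 163.6]
tool_rot: [-3.14, -0.0, -1.65]
force: [0.1, -0.1, 0.3]
width: 85.3
```

```bash
python3 look.py 18;python3 - <<'E'
import cv2,numpy as np
im=cv2.imread('pics/scene18.png')[170:300,280:400]; cv2.imwrite('pics/z18.png',cv2.resize(im,None,fx=4.5,fy=4.5,interpolation=cv2.INTER_CUBIC))
E
```

```text
33.275 [673.1  12.4 163.6] [-3.1404e+00 -2.0000e-04 -1.6496e+00] [ 0.09 -0.12  0.28] [ 0.021 -0.01   0.039] 85.3
```

View pics/z18.png

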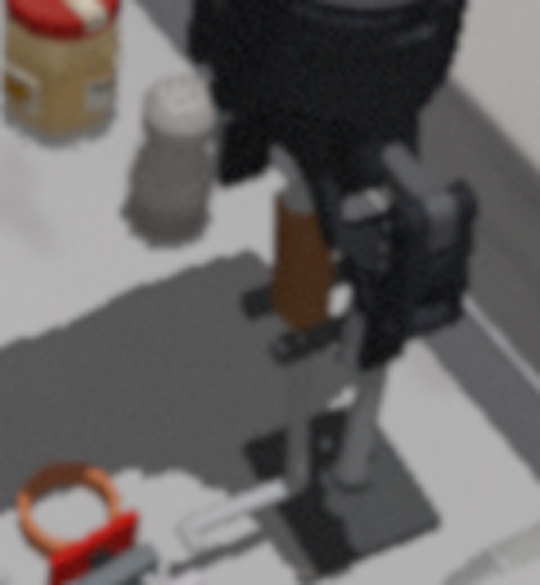

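move_arm([
  [[0, 0, 0, 0, 0, 0], [0, 0, 0, 0, 0, 0], [0, 0, 0, 0, 0, 0], [0, 0, 0, 0, 0, 0], [0, 0, 0, 0, 0, 0], [0, 0, 0, 0, 0, 0], [0, 0, 0, 0, 0, 0], [0, 0, -0.003, 0, 0, 0], [0, 0, -0.007, 0, 0, 0], [0, 0, -0.007, 0, 0, 0], [0, 0, -0.007, 0, 0, 0]],
], jaw=0)

```text
clock: 34.75
eef_pos: [672.6, 13.2, 169.7]
tool_rot: [3.141, 0.0, -1.649]
force: [-0.4, -0.4, -1.0]
width: 17.3
```

```bash
python3 look.py 19;python3 - <<'E'
import cv2,numpy as np
A=[cv2.resize(cv2.imread(f'pics/scene{k}.png')[225:300,300:360],None,fx=6,fy=6,interpolation=cv2.INTER_CUBIC) for k in (3,15,19)]
cv2.imwrite('pics/z19.png',cv2.resize(np.hstack(A),None,fx=.74,fy=.74))
A=[cv2.resize(cv2.imread(f'pics/top{k}.png')[155:245,290:355],None,fx=5,fy=5,interpolation=cv2.INTER_CUBIC) for k in (0,19)]
cv2.imwrite('pics/z19t.png',np.hstack(A))
E
```

```text
34.75 [672.6  13.2 169.7] [ 3.1414e+00  2.0000e-04 -1.6488e+00] [-0.43 -0.39 -1.  ] [-0.007 -0.002 -0.001] 17.3
```

View pics/z19.png

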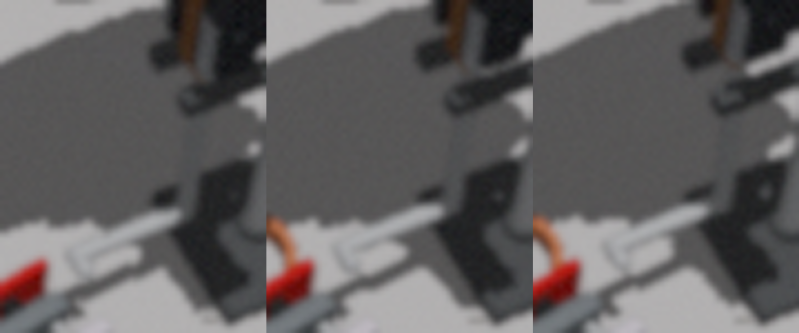

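View pics/z19t.png

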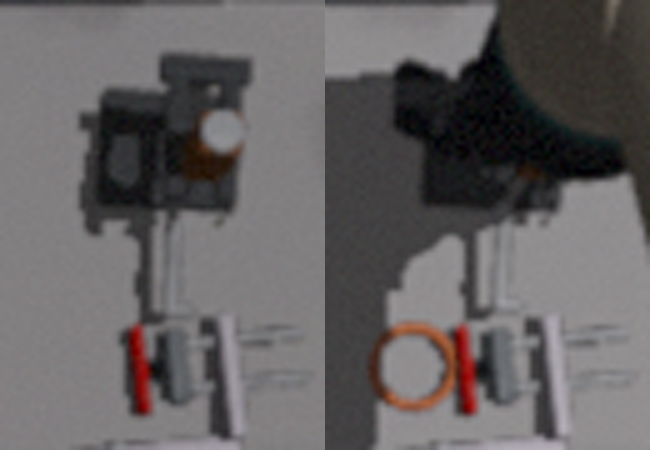

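```bash
python3 - <<'E'
import cv2,numpy as np
for k in (0,3,15,17,19):
    g=cv2.imread(f'pics/top{k}.png').astype(float).sum(2)/3
    out=[]
    for v in range(201,215,2):
        p=g[v:v+2,318:336].mean(0); out.append(p)
    print(k,np.mean(out,0).round(0))
E
python3 - <<'E'
import sys; sys.path.insert(0,'.')
from h import *
P=T([673,13,-0.078],[[-30,0,48],[-30,0,55]]);Q=T([673,12,-0.078],[[-30,0,48]]);print(proj('top',P),proj('top',Q))
E
```

```text
0 [ 57.  59.  95. 126. 115. 106. 124. 121. 119. 128. 128. 128. 128. 128.
 128. 128. 128. 129.]
3 [ 78.  66.  92. 129. 133. 115. 134. 145. 136. 141. 143. 143. 143. 143.
 143. 143. 143. 143.]
15 [ 68.  66. 104. 140. 138. 123. 128. 144. 136. 135. 142. 143. 143. 143.
 143. 143. 143. 143.]
17 [123. 130. 130. 130. 116.  71.  57.  79. 113. 121. 104. 119. 131. 123.
 125. 129. 129. 130.]
19 [ 68.  66. 106. 143. 140. 126. 126. 143. 135. 134. 142. 143. 143. 143.
 143. 143. 143. 143.]
[[323.22239378 209.65682197]
 [323.56510644 209.18547706]] [[323.64199961 209.6493595 ]]
```

move_arm([
  [[0, 0, 0.002, 0, 0, 0], [0, 0, 0.004, 0, 0, 0], [0, 0, 0.005, 0, 0, 0], [0, 0, 0.005, 0, 0, 0]],
])

```text
clock: 35.35
eef_pos: [672.6, 13.0, 164.6]
tool_rot: [3.141, -0.0, -1.649]
force: [-0.9, 0.1, 0.8]
width: 17.7
```

move_arm([
  [[0, 0, 0.0005, 0, 0, 0], [0, 0, 0.001, 0, 0, 0], [0, 0, 0.001, 0, 0, 0]],
])

```text
clock: 35.72
eef_pos: [672.7, 13.0, 163.8]
tool_rot: [3.142, -0.0, -1.649]
force: [0.5, 0.4, -1.1]
width: 17.4
```

move_arm([
  [[0, 0, 0.0005, 0, 0, 0], [0, 0, 0.001, 0, 0, 0], [0, 0, 0.001, 0, 0, 0]],
])

```text
clock: 36.1
eef_pos: [672.8, 13.0, 163.1]
tool_rot: [-3.141, 0.0, -1.649]
force: [-0.4, -0.1, 1.4]
width: 17.1
```

```bash
python3 hold.py
```

```text
[[-0.64 -0.04 13.  ]
 [ 0.36  0.03 13.01]
 [-0.3   0.05 12.98]
 [ 0.25 -0.07 13.04]
 [-0.93  0.03 12.99]
 [-0.02 -0.03 13.02]
 [ 0.4   0.08 12.99]
 [-0.14 -0.03 13.  ]]
[-1.0080e+00 -1.2900e-01  2.1030e+00  0.0000e+00  1.9500e-01 -2.0000e-03
  1.3004e+01] 36.5
```

move_arm([
  [[0, 0, 0, 0, 0, 0], [0, 0, 0, 0, 0, 0], [0, 0, 0, 0, 0, 0], [0, 0, 0, 0, 0, 0], [0, 0, 0, 0, 0, 0], [0, 0, 0, 0, 0, 0], [0, 0, 0, 0, 0, 0]],
], jaw=1)

```text
clock: 37.38
eef_pos: [672.7, 13.0, 162.8]
tool_rot: [-3.142, 0.0, -1.649]
force: [0.3, 0.5, 0.1]
width: 85.1
```

```bash
python3 look.py 20;python3 - <<'E'
import cv2,numpy as np
A=[cv2.resize(cv2.imread(f'pics/scene{k}.png')[195:300,300:360],None,fx=5,fy=5,interpolation=cv2.INTER_CUBIC) for k in (2,20)]
cv2.imwrite('pics/z20.png',np.hstack(A))
A=[cv2.resize(cv2.imread(f'pics/top{k}.png')[155:245,290:355],None,fx=5,fy=5,interpolation=cv2.INTER_CUBIC) for k in (2,20)]
cv2.imwrite('pics/z20t.png',np.hstack(A))
E
```

```text
37.375 [672.7  13.  162.8] [-3.1415  0.     -1.649 ] [0.3  0.49 0.09] [-0.007  0.073  0.028] 85.1
```

View pics/z20.png

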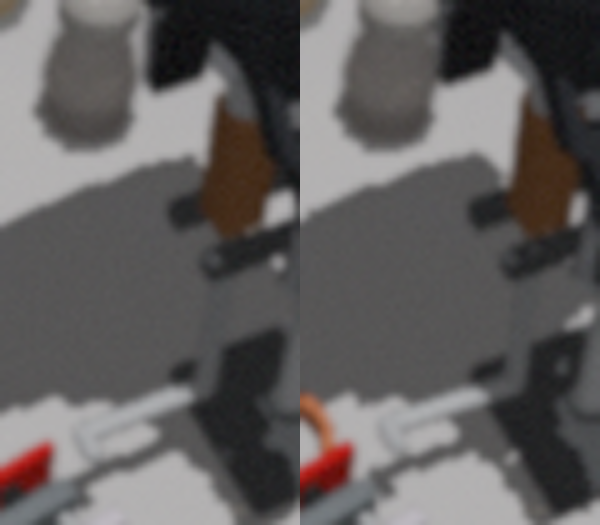

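View pics/z20t.png

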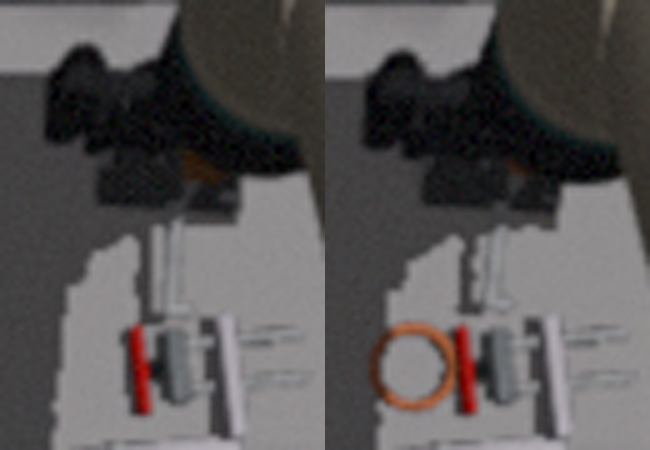

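move_arm([
  [[0, 0, -0.01, 0, 0, 0], [0, 0, -0.03, 0, 0, 0], [0, 0, -0.06, 0, 0, 0], [0, 0, -0.1, 0, 0, 0], [0, 0, -0.14, 0, 0, 0], [0.03, 0.016, -0.15, 0, 0, 0], [0.08, 0.044, -0.15, 0, 0, 0], [0.13, 0.071, -0.15, 0, 0, 0], [0.18, 0.098, -0.15, 0, 0, 0], [0.23, 0.125, -0.15, 0, 0, 0], [0.28, 0.153, -0.15, 0, 0, 0], [0.33, 0.18, -0.15, 0, 0, 0], [0.38, 0.207, -0.15, 0, 0, 0], [0.43, 0.234, -0.15, 0, 0, 0], [0.48, 0.262, -0.15, 0, 0, 0], [0.52, 0.284, -0.15, 0, 0, 0], [0.56, 0.305, -0.15, 0, 0, 0], [0.59, 0.322, -0.15, 0, 0, 0], [0.6, 0.327, -0.15, 0, 0, 0], [0.6, 0.327, -0.15, 0, 0, 0]],
])

```text
clock: 39.98
eef_pos: [300.1, -559.3, 313.0]
tool_rot: [-3.141, 0.0, -1.649]
force: [-0.4, -0.2, -0.5]
width: 85.5
```

```bash
python3 look.py 21;python3 - <<'E'
import cv2,numpy as np
for n,x0,x1,y0,y1,k in(('scene',290,370,200,305,5),('top',290,360,155,245,5)):
    im=cv2.imread(f'pics/{n}21.png')[y0:y1,x0:x1]; a=cv2.imread(f'pics/{n}0.png')[y0:y1,x0:x1]
    cv2.imwrite(f'pics/z21{n}.png',cv2.resize(np.hstack([a,im]),None,fx=k,fy=k,interpolation=cv2.INTER_CUBIC))
E
```

```text
39.975 [ 300.1 -559.3  313. ] [-3.1410e+00  5.0000e-04 -1.6493e+00] [-0.43 -0.23 -0.46] [ 0.001 -0.04   0.002] 85.5
```

View pics/z21scene.png

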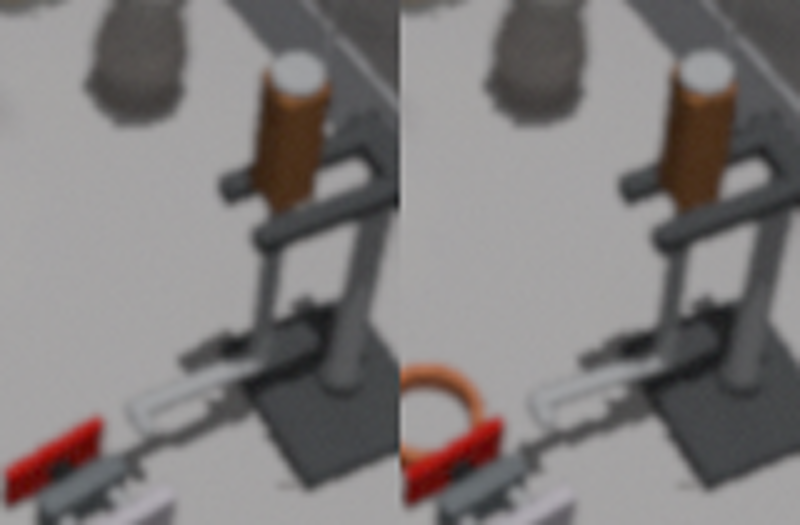

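View pics/z21top.png

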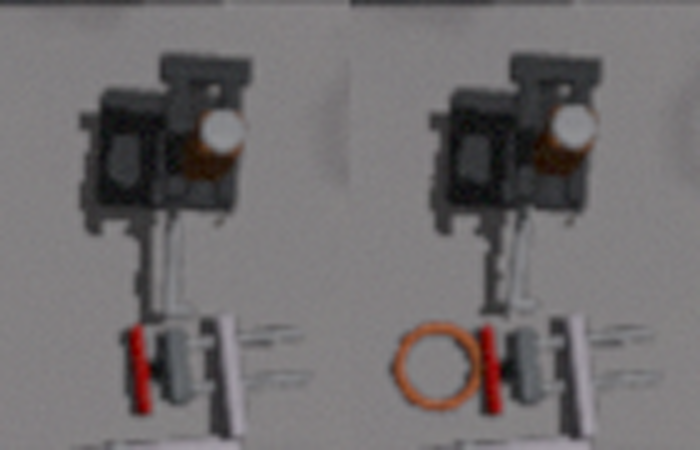

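Run:
```python
from ov import *
from cell import job,get_image,ctrl
print('ring top',inv(g,onz('top',(290+88.5/5,155+367/5),10)))
a=cv2.imread('pics/top21.png'); b=get_image('top')['color']; a2=cv2.imread('pics/scene21.png'); b2=get_image('scene')['color']
print('max blurred change',[cv2.absdiff(cv2.GaussianBlur(x,(5,5),0),cv2.GaussianBlur(y,(5,5),0)).max() for x,y in((a,b),(a2,b2))])
z=cv2.imread('pics/top0.png')
d=cv2.absdiff(cv2.GaussianBlur(z,(5,5),0),cv2.GaussianBlur(b,(5,5),0)).max(2)
print('salt/honey/price change',d[160:200,200:270].max(),d[265:285,245:280].max())
print(ctrl.read_state()['clock']); print(job.finish_job())
```

```text
ring top [[  39.33581458 -109.34568041   10.        ]]
max blurred change [np.uint8(15), np.uint8(8)]
salt/honey/price change 17 4
40.175
the job is handed in; nothing more can be done
None
```

I drew the ring out into the bay with the hook, pressed it against the red stop, hung the rod back on its stand and handed the job in at 40.2 s.

- **Press:** I held the ring against the stop for about half a second at a mean of about 3.5 N. Single noisy readings went up to 4.0 N.
- **Ring:** the last top picture puts its centre at about guard x 39, y −109 mm, beside the stop and well inside the allowed area.
- **Rod, first release:** I released it about 2 mm to one side, and it slipped partly into the gap between the prongs and leaned about 0.09 rad. I gripped it again, squared and re-centred it, and released it.
- **Rod, final state:** both views now show it upright, with its cap 2–3 mm from where it first hung.
- **Other things:** I saw no sign that the salt shaker, honey jar or price block had moved. Most pixel changes were at noise level. The largest, about 17 grey levels around the shaker and jar, I did not look into further.
- **Disagreement:** positions from the cameras and from the arm differed by about 4–7 mm. I placed the hook relative to the guard as the camera saw both.

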